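# Bin the dead battery packs through the sprung flap

## Task

Clear the dead batteries into the clear collection box: load every small pack on the bench into the scoop, then press the box's sprung flap down with the scoop's lip and pour all of them through it. After that push the big pack through the same flap, so that it drops right inside, and finish with the flap shut and the scoop lying upright on its mat again. Leave the other things on the bench where they are.

Things in the scene. Friction and masses are not known exactly. Their poses are not given: they have to be found in the camera images.
- box: Battery collection box, fixed: clear walls, grey top and floor, 250 (own x) x 170 (y) x 180 mm high, all 5 mm thick. Origin: centre of its underside, z up. The top is solid but for one opening, 95 x 132 mm, x = -105 to -10 mm, y = -66 to 66 mm, shut by the sprung flap. Inside, one empty space that runs on beyond the opening to x = +120 mm.
- opening (a point): Centre of that opening, at the level of the box top (180 mm above the bench); axes as the box's.
- flap (a joint): Ribbed aluminium flap, 90 x 127 x 4 mm, flush in the opening, hinged along the opening's edge at box x = -104 mm. Radians: 0 shut, grows as the free edge (box x = -13 mm) swings down into the box, to 1.35. A spring shuts it: 0.2 N m at first, 0.5 at 1.35 rad (3 to 10 N where pressed); the packs' weight does not open it. Open, it slopes down away from the hinge like a chute.
- flap_edge (a point): Middle of the flap's free edge, upper face.
- scoop: Aluminium hand scoop, 0.22 kg. Origin: centre of the tray's underside; x towards its open front, z up. Tray 144 (x) x 100 (y) mm outside, floor and walls 4 mm; back and sides 42 mm high, sides only 22 over the front 44 mm; no rim in front, the lip at x = +72 mm. Handle: upright black tab behind the back wall, 50 (x) x 14 (y) mm, 22 to 80 mm above the underside, centred at x = -110 mm.
- scoop_lip (a point): Middle of the scoop's front lip, underside; axes as the scoop's. Packs start to slide in the scoop, or on the flap, at a slope of 27 to 35 degrees.
- scoop_handle (a point): Grip point in the handle tab, 22 mm below its top, centred; pinch it across its 14 mm (scoop y). Axes as the scoop's.
- mat: Thin black rubber mat, fixed, 170 (x) x 130 x 3 mm, where the scoop lives; origin at the centre of its underside. The scoop starts on it, its origin over the mat's, x axes alike.
- pack1: Small dead battery pack, black plastic block 70 (x) x 38 (y) x 22 (z) mm, origin at its centre, lying flat on the bench at the start. 50 to 80 g. Two to four of pack1 to pack4 are present; all are alike.
- pack2: Small dead battery pack, black plastic block 70 (x) x 38 (y) x 22 (z) mm, origin at its centre, lying flat on the bench at the start. 50 to 80 g. Two to four of pack1 to pack4 are present; all are alike.
- pack3: Small dead battery pack, black plastic block 70 (x) x 38 (y) x 22 (z) mm, origin at its centre, lying flat on the bench at the start. 50 to 80 g. Two to four of pack1 to pack4 are present; all are alike.
- pack4: Small dead battery pack, black plastic block 70 (x) x 38 (y) x 22 (z) mm, origin at its centre, lying flat on the bench at the start. 50 to 80 g. Two to four of pack1 to pack4 are present; all are alike.
- bigpack: The one big dead battery pack, black block 40 (x) x 60 (y) x 100 (z) mm, origin at its centre, standing upright on the bench. 0.24 to 0.4 kg.
- fluxpot: Bystander: steel pot, 38 mm across, 44 high, origin under its centre, standing among the small packs.
- meter: Bystander: multimeter lying flat, 85 x 175 x 38 mm, origin under its centre.
- spool: Bystander: solder spool standing on its flange, 60 mm across, 50 high, origin under its centre.
- driver: Bystander: screwdriver lying on the bench near the robot.
- handmic: Bystander: black hand microphone lying flat, 60 x 90 x 30 mm, origin under its centre.
- jar: Bystander: glass jar, 56 mm across, 70 high, origin under its centre.
- carton: Bystander: cardboard carton, 60 x 90 x 45 mm, origin under its centre.

How it is judged:
On the way, in this order (a step that is already met when the one before it is completed fails the run):
1. every small pack lies in the scoop at the same time (x of pack1 in the frame of scoop between -0.075 and 0.08 m and y of pack1 in the frame of scoop between -0.05 and 0.05 m and z of pack1 in the frame of scoop between 0 and 0.08 m and x of pack2 in the frame of scoop between -0.075 and 0.08 m and y of pack2 in the frame of scoop between -0.05 and 0.05 m and z of pack2 in the frame of scoop between 0 and 0.08 m and x of pack3 in the frame of scoop between -0.075 and 0.08 m and y of pack3 in the frame of scoop between -0.05 and 0.05 m and z of pack3 in the frame of scoop between 0 and 0.08 m and x of pack4 in the frame of scoop between -0.075 and 0.08 m and y of pack4 in the frame of scoop between -0.05 and 0.05 m and z of pack4 in the frame of scoop between 0 and 0.08 m), for 0.2 s.
2. the scoop, tipped forward, presses the flap open (contact force between scoop and flap above 0.5 N and value of joint flap above 0.15 rad and angle between scoop's own z axis and vertical above 0.2 rad), for 0.05 s.
3. every small pack is inside the box (x of pack1 in the frame of box between -0.125 and 0.125 m and y of pack1 in the frame of box between -0.085 and 0.085 m and z of pack1 in the frame of box between 0 and 0.12 m and x of pack2 in the frame of box between -0.125 and 0.125 m and y of pack2 in the frame of box between -0.085 and 0.085 m and z of pack2 in the frame of box between 0 and 0.12 m and x of pack3 in the frame of box between -0.125 and 0.125 m and y of pack3 in the frame of box between -0.085 and 0.085 m and z of pack3 in the frame of box between 0 and 0.12 m and x of pack4 in the frame of box between -0.125 and 0.125 m and y of pack4 in the frame of box between -0.085 and 0.085 m and z of pack4 in the frame of box between 0 and 0.12 m), for 0.2 s.
4. the big pack itself presses the flap open (contact force between bigpack and flap above 0.5 N and value of joint flap above 0.3 rad), for 0.1 s.
5. the big pack is inside the box (x of bigpack in the frame of box between -0.125 and 0.125 m and y of bigpack in the frame of box between -0.085 and 0.085 m and z of bigpack in the frame of box between 0 and 0.12 m), for 0.2 s.
At the end, for the whole second after the job is handed in: All small packs and the big pack are inside the box (centres within its walls and lower than 120 mm above its underside), the flap is shut to within 0.12 rad, and the scoop is at rest upright on its mat (within 0.12 rad of upright, its centre within 35 mm of the mat's centre) (all of step 3 and all of step 5 and horizontal distance between scoop and mat below 0.035 m and angle between scoop's own z axis and vertical below 0.12 rad and height (world z) of scoop below 0.02 m and value of joint flap below 0.12 rad and linear speed of scoop below 0.03 m/s and linear speed of bigpack below 0.05 m/s); the robot touches nothing.
It fails at once if a bystander is moved more than 50 mm (distance of any of fluxpot, meter, spool, driver, handmic, jar, carton from where it was at the start of the episode above 0.05 m).
Of pack1, pack2, pack3, pack4 only 2 to 4 are there at a start; the rules pass over those that are not, and their reading is None.
At some moment in a run one of pack1, pack2, pack3, pack4 may be knocked a few centimetres aside while the robot is not near it.
It also fails if it takes over 210 s, if anything falls off the work surface, if the arm or the gripper's body presses on something with over 40 N, if the wrist force passes 120 N, or if a joint passes its speed limit or range.

## Robot

A 7-joint arm with a two-finger parallel gripper is mounted at the origin on the work surface. World frame = base frame: x ahead of the robot, y to its left, z up, the work surface at z = 0. Lengths are in m, angles in rad, forces in N, time in s.
With the tool pointing down it reaches from about 0.425 to 0.875 m from the base axis. Payload 4.7 kg.
Tool frame: the origin (TCP) lies at the very end of the fingers, on their centre line; the grasp point (between the pads) lies 19 mm behind it; z points along the fingers, y is the line along which they close (so a half turn about z gives the same grasp; the last joint's range is limited). The gripper opens to 87 mm and grips with 3 to 60 N. Pads are 19 mm wide; open, the fingers measure 117 mm over their backs; the gripper's body (75 mm by 190 mm) begins 51 mm behind the grasp point.
Start: joints at [1.115, 0.321, -0.07, 1.45, 0.023, 1.371, -0.057], TCP at [0.294, -0.58, 0.191] pointing down, gripper open.
Joint ranges: [-2.86, 2.86], [-0.3, 2.09], [-1.38, 1.24], [0.06, 2.45], [-1.56, 4.7], [0.09, 2.05], [-2.69, 2.69]. Speed limits (rad/s): [2.57, 2.57, 3.14, 3.14, 3.14, 3.14, 3.14].

## Interface

Orientations are given as a rotation vector (axis times angle).
In Python, from bench import get_state, get_image, get_calibration, close_job gives the robot as it stands.
- The arm moves only by the shell command python3 -m crank 'ROWS' [FORCE]. ROWS is JSON, a list of rows, each a list of 5 numbers: the opening, from 0 (shut) to 1 (fully open), then the shift along the world's x, y, z in units of 0.2 m (1.0 is 0.2 m), then the turn about the world's z in units of 2 pi rad (1.0 is 2 pi rad). A call has 1 to 5 rows; each row is the pose to reach, as a shift and turn from the pose commanded when the call began, turning the shorter way round; what a row does not reach only later rows make up. A row lasts 1/8 s, in which the tool goes at most 62.5 mm and 10.7 degrees, less where a joint would pass 70% of its speed; a pose out of reach is approached as far as the arm can. A call with a number of a shift or a turn outside -1 to 1 is refused whole. A call with a gripper value outside its range is refused whole. The fingers move at their own pace and stop on an object; FORCE is the grip in N (left out, the last holds). Time passes only in rows, so rows that repeat a pose let the fingers close. It gives the time, the measured TCP pose, the force, the opening and the grip force at its end, in the units of the state.
- get_state(): the state, without advancing time (a new reading comes with each control period).
- get_image(name): name is "scene" or "top" or "wrist"; returns the picture (384x512x3 uint8, red, green, blue); there is no depth.
- get_calibration(name): a dict with "fovy" (degrees; the focal length in pixels is half the picture's height over the tangent of half this angle, whatever the lens; pixels are square), "cx", "cy" (the principal point, pixels), "R" (3x3) and "t" (3): a world point X has camera coordinates R X + t. Camera axes: x right, y down, z forward; pixel columns grow to the right and rows downward; lengths in m; the calibration is good to about 2 mm. A picture is of the moment at which its call begins: read the wrist's pose just before it. get_calibration takes no time and is no camera call; for the wrist camera it gives the pose at the moment of the call.
- close_job(): hands the job in; it is judged then, once.
The state is a dict: "time": time; "joint_positions": joint angles; "qd": joint speeds; "joint_torque": joint torques, N m; "position": TCP position; "tool_rot": TCP orientation; "ft_force": force on the tool from outside, world axes, zero at the start; "torque": the same for the moment, N m; "grip_width": opening from 0.0 (shut) to 1.0 (fully open); "grip_force": force on a finger pad.
Only numpy, scipy, OpenCV 4.12 (cv2) and the standard library are available. Lean on these libraries where they do the work, as an engineer would, in place of code of your own. Each camera call takes 0.05 s, during which the arm holds its last target. There are 200 camera calls.

## Working session

There is one attempt and no reset: what is moved stays moved. The work goes in short steps, Python scripts to look and compute and a shell command to move; the robot and the scene stay as the last step left them, time stands still between calls to the robot, and variables do not carry over. Pictures are saved under pics/ and viewed, at most 14 in all, crops included, and the job is handed in when it is done.

```bash
ls; mkdir -p pics; cat > h.py <<'E'
import numpy as np, cv2
from bench import get_state,get_image,get_calibration
def snap(n,f):
    c=get_calibration(n); im=get_image(n); cv2.imwrite('pics/'+f,im[:,:,::-1]); return im,c
def ray(c,u,v):
    f=192/np.tan(np.radians(c['fovy'])/2); R=np.array(c['R']);t=np.array(c['t'])
    d=R.T@np.array([(u-c['cx'])/f,(v-c['cy'])/f,1]); return -R.T@t,d
def onz(c,u,v,z):
    o,d=ray(c,u,v); return o+d*(z-o[2])/d[2]
def proj(c,X):
    f=192/np.tan(np.radians(c['fovy'])/2); p=np.array(c['R'])@np.array(X)+np.array(c['t']); return c['cx']+f*p[0]/p[2],c['cy']+f*p[1]/p[2]
def tri(c1,p1,c2,p2):
    o1,d1=ray(c1,*p1);o2,d2=ray(c2,*p2)
    A=np.stack([d1,-d2],1); s=np.linalg.lstsq(A,o2-o1,rcond=None)[0]
    a=o1+s[0]*d1;b=o2+s[1]*d2; return (a+b)/2,np.linalg.norm(a-b)
E
python3 - <<'E'
from h import *
for n in ['scene','top']:
    im,c=snap(n,n+'0.png'); print(n,c)
print(get_state())
E
```

```text
pics
scene {'fovy': 47.93989729260466, 'cx': 263.2979889830955, 'cy': 192.08156699439002, 'R': array([[ 0.42792559,  0.90377197,  0.00871335],
       [ 0.61273924, -0.28301106, -0.73787218],
       [-0.66440222,  0.3210934 , -0.67488423]]), 't': array([-0.16700186, -0.26556939,  1.59782163])}
top {'fovy': 53.50467014870051, 'cx': 255.29542110919726, 'cy': 192.24015053419706, 'R': array([[-0.00256663, -0.99973747, -0.02276834],
       [-0.98980447,  0.00578227, -0.14231542],
       [ 0.14240971,  0.02217093, -0.98955946]]), 't': array([-0.07006997,  0.57378388,  1.15879512])}
{'time': 0.1, 'joint_positions': array([ 1.11511252,  0.3217666 , -0.07005942,  1.45153318,  0.02264132,
        1.37080278, -0.05691018]), 'qd': array([-0.00024662, -0.00345866, -0.00054453, -0.00245004, -0.00050121,
       -0.00110737,  0.0022561 ]), 'joint_torque': array([ 6.11327887e-04, -4.92571592e+01, -4.05252026e-01, -3.13398278e+01,
       -6.40340941e-02,  3.94980947e-02,  8.22200718e-05]), 'position': array([ 0.29393083, -0.57913743,  0.18966919]), 'tool_rot': array([-3.05372884e+00, -7.30788435e-01,  8.42649281e-04]), 'ft_force': array([0.79343647, 0.01341186, 0.25111294]), 'torque': array([-0.01386297, -0.0160559 , -0.02954971]), 'grip_force': 0.0, 'grip_width': 0.9986428387005962}
```

View pics/scene0.png

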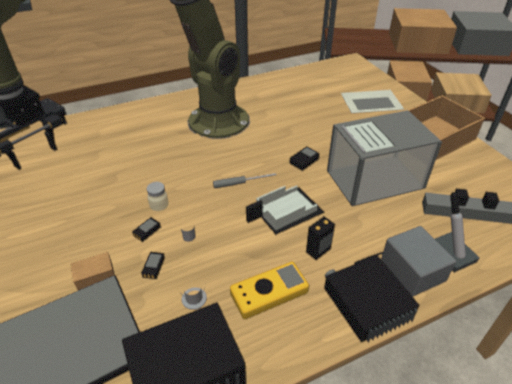

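View pics/top0.png

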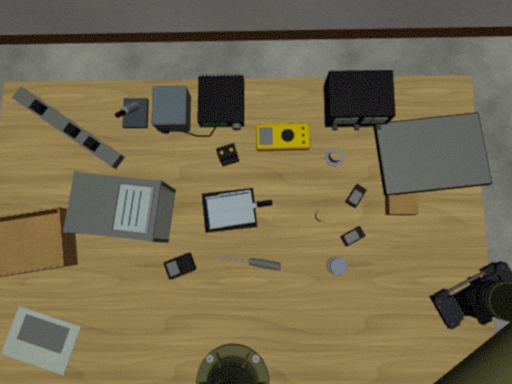

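```bash
python3 - <<'E'
from h import *
im=cv2.imread('pics/top0.png'); sc=cv2.imread('pics/scene0.png')
c={n:get_calibration(n) for n in('top','scene')}
for n,i in(('top',im),('scene',sc)):
    m=(i.max(2)<60).astype('uint8')
    m=cv2.morphologyEx(m,cv2.MORPH_CLOSE,np.ones((3,3)))
    cs,_=cv2.findContours(m,cv2.RETR_EXTERNAL,cv2.CHAIN_APPROX_SIMPLE)
    for k in cs:
        a=cv2.contourArea(k)
        if 60<a<6000:
            (u,v),s,an=cv2.minAreaRect(k); p=onz(c[n],u,v,.022); print(n,round(a),np.round([u,v,*s,an],1),p.round(3))
# box: marks
for u,v in[(72,172),(165,180),(66,236),(155,241)]: print('box top',onz(c['top'],u,v,.18).round(3))
print('flap',onz(c['top'],133,208,.18).round(3))
a=cv2.resize(im[150:290,40:380],None,fx=2.35,fy=2.35,interpolation=cv2.INTER_CUBIC);cv2.imwrite('pics/c1.png',a)
E
```

```text
top 1103 [231.5 368.   30.   65.   90. ] [0.044 0.001 0.022]
top 4888 [470.5 322.   81.  122.    0. ] [ 0.178 -0.719  0.022]
top 466 [179.5 265.4  17.8  28.8  68.2] [0.347 0.166 0.022]
top 84 [ 28.  214.9   2.5  56.9  81.3] [0.507 0.659 0.022]
top 214 [228.8 210.   38.3  51.1  83.7] [0.52  0.012 0.022]
top 66 [355.4 195.5  11.1  21.1  32. ] [ 0.564 -0.39   0.022]
top 288 [227.2 154.6  18.3  17.7  71.6] [0.7   0.019 0.022]
top 132 [ 91.2 143.5  14.1  10.5  33.7] [0.741 0.467 0.022]
top 85 [287. 135.  10.  10.  90.] [ 0.764 -0.176  0.022]
top 136 [ 71.7 130.2  14.7  10.5  33.7] [0.787 0.535 0.022]
top 69 [127.4 112.8   8.   25.1  78.7] [0.845 0.352 0.022]
top 144 [ 38.1 107.1  15.8  10.5  33.7] [0.868 0.654 0.022]
top 288 [180.5 117.8  27.9  47.5  44.1] [0.826 0.175 0.022]
top 2198 [220.5 101.   52.   45.   90. ] [0.883 0.043 0.022]
top 3810 [359.  141.5 143.   70.   90. ] [ 0.74  -0.408  0.022]
top 4072 [255.5  34.9   9.5 511.2  89.1] [ 1.116 -0.074  0.022]
scene 153 [263.5 286.   12.   15.   90. ] [ 0.748 -0.169  0.022]
scene 131 [153.1 263.9  14.9  25.   21.3] [ 0.572 -0.391  0.022]
[... 385 characters left out ...]
 261 [304.  158.   16.2  27.4  54.5] [0.355 0.163 0.022]
scene 180 [  8.6 155.5  29.9  13.8  73.1] [-0.056 -0.7    0.022]
scene 248 [500.6 109.7   7.1  64.6  22.8] [0.406 0.982 0.022]
scene 62 [471.7  68.2  70.   16.7   2.2] [0.106 1.137 0.022]
scene 2682 [ 32.5  89.5  65.  119.    0. ] [-0.479 -0.599  0.022]
scene 208 [458.9  33.4  37.2  12.5  87.8] [-0.204  1.362  0.022]
scene 323 [327.3  29.   12.5  58.8   3.5] [-0.521  0.789  0.022]
scene 4840 [210.5  58.2 119.   75.   88.1] [-0.452  0.138  0.022]
scene 384 [15.  12.5 25.  30.  90. ] [-1.396 -0.624  0.022]
box top [0.614 0.443 0.18 ]
box top [0.59  0.178 0.18 ]
box top [0.434 0.448 0.18 ]
box top [0.42 0.2  0.18]
flap [0.511 0.265 0.18 ]
```

View pics/c1.png

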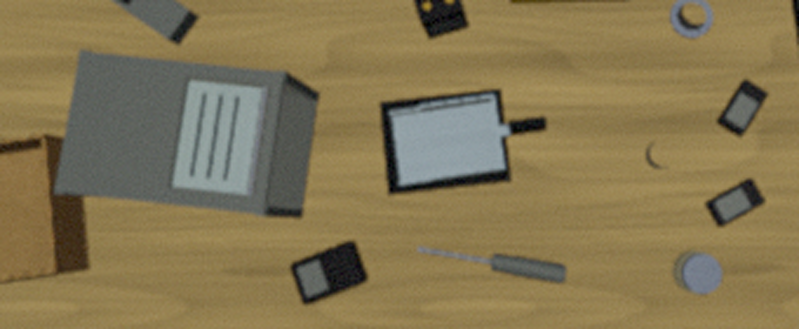

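```bash
python3 -m crank '[[1,0.9,0.9,0.6,0],[1,0.9,0.9,0.6,0],[1,0.9,0.9,0.6,0],[1,0.9,0.9,0.6,0],[1,0.9,0.9,0.6,0]]' 30; python3 - <<'E'
from h import *
w,c=snap('wrist','w1.png'); t,ct=snap('top','top1.png'); print(c)
cv2.imwrite('pics/c2.png',np.hstack([w[:,:,::-1][:,:],t[150:342,320:512,::-1].repeat(2,0).repeat(2,1)[:,:]][:2])[:, :896][:, :]) if 0 else None
a=cv2.resize(t[150:384,300:512,::-1],None,fx=1.64,fy=1.64); h=a.shape[0]
b=cv2.resize(w[:,:,::-1],(450,338)); o=np.zeros((max(h,338),450+a.shape[1],3),'uint8'); o[:338,:450]=b;o[:h,450:]=a; cv2.imwrite('pics/c2.png',o);print(o.shape)
for u,v in[(74,171.3),(162.6,180.6),(152.8,241),(63.4,232)]: print('box',onz(ct,u,v,.18).round(3))
for u,v in[(121,184),(153,187.5),(145.5,233),(113.5,230)]: print('flap',onz(ct,u,v,.18).round(3))
print('handle',onz(ct,263,203.6,.08),'tray',onz(ct,229.4,209.6,.042))
print(get_state()['position'],get_state()['joint_positions'])
E
```

```text
time: 0.72
position: [0.4775, -0.396, 0.3122]
tool_rot: [3.053, 0.739, 0.004]
ft_force: [-0.3, -0.6, -0.7]
grip_width: 0.994
grip_force: 0.0
{'fovy': 63.11811220414007, 'cx': 256.90819852597684, 'cy': 191.02347617347854, 'R': array([[ 4.56718264e-01, -8.89611353e-01,  2.60031928e-04],
       [-8.55853443e-01, -4.39307469e-01,  2.72990535e-01],
       [-2.42741245e-01, -1.24902312e-01, -9.62016684e-01]]), 't': array([-0.57007775,  0.16719071,  0.57407198])}
(384, 798, 3)
box [0.616 0.438 0.18 ]
box [0.588 0.184 0.18 ]
box [0.42  0.206 0.18 ]
box [0.445 0.456 0.18 ]
flap [0.579 0.302 0.18 ]
flap [0.568 0.211 0.18 ]
flap [0.442 0.227 0.18 ]
flap [0.45  0.316 0.18 ]
handle [ 0.53287342 -0.09661523  0.08      ] tray [0.51884883 0.00863937 0.042     ]
[ 0.478392   -0.39557482  0.31227959] [ 0.82063717  0.23800042 -0.21378793  1.31990099  0.04773286  1.58599108
 -0.47949873]
```

View pics/c2.png

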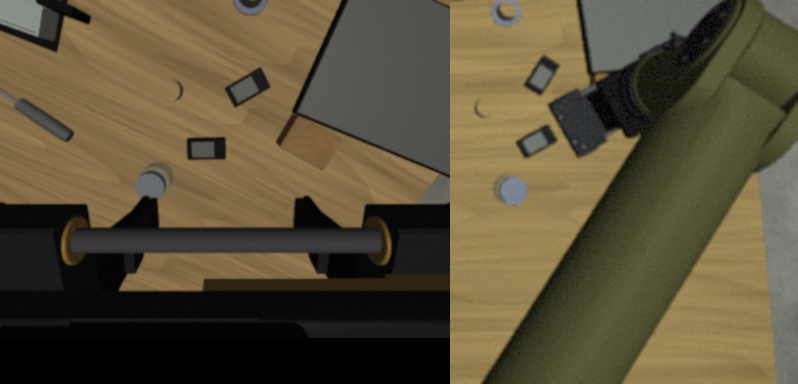

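```bash
cat >> h.py <<'E'
def rects(im,c,z,thr=60,lo=100,hi=20000):
    m=(im.max(2)<thr).astype('uint8'); m=cv2.morphologyEx(m,cv2.MORPH_CLOSE,np.ones((3,3)))
    out=[]
    for k in cv2.findContours(m,cv2.RETR_EXTERNAL,cv2.CHAIN_APPROX_SIMPLE)[0]:
        if lo<cv2.contourArea(k)<hi:
            P=np.array([onz(c,*p[0],z)[:2] for p in k],'float32'); (x,y),(w,h),a=cv2.minAreaRect(P*1000)
            if w<h: w,h,a=h,w,a+90
            px=k[:,0].mean(0); out.append((px.round(0),np.round([x,y,w,h,(a+90)%180-90],1)))
    return out
E
python3 - <<'E'
from h import *
w=cv2.imread('pics/w1.png')[:,:,::-1]; c=get_calibration('wrist')
for r in rects(w,c,.022): print(r)
t=cv2.imread('pics/top1.png'); ct=get_calibration('top')
print('top')
for r in rects(t[:,:,::-1],ct,.022,75,60,600): print(r)
print(tri(c,(279,100),ct,(356,196)),tri(c,(234,170),ct,(353,236)))
E
```

```text
(array([234., 168.]), array([ 438.6, -375.2,   66.5,   38.6,  -62.7]))
(array([ 55., 133.]), array([ 362.3, -107.5,   97.2,   20.6,   69.3]))
(array([281.,  99.]), array([ 564.4, -391.4,   67.6,   36.3,  -33.2]))
(array([391., 121.]), array([ 666.5, -608. ,  329.5,  241.3,  -73.8]))
(array([286.,   5.]), array([ 677.3, -335.3,   31.7,    9.8,  -62.7]))
(array([52., 30.]), array([500. , -61.2, 138.5,  73.4, -34.1]))
top
(array([180., 266.]), array([346. , 165.5,  89.8,  56.6, -68.6]))
(array([351., 235.]), array([ 437.3, -374.9,   69.2,   34.4,  -61.4]))
(array([ 28., 215.]), array([507.6, 658.7, 182.4,  10.8, -81.2]))
(array([ 67., 237.]), array([440.8, 523.8, 183.2,  38.6,   8.5]))
(array([225., 212.]), array([520.3,  12.2, 163.1, 123.6, -83.9]))
(array([354., 195.]), array([ 564.1, -389.8,   69. ,   35.5,  -33.7]))
(array([227., 155.]), array([700.5,  19.2,  61.7,  59.4,  16.7]))
(array([ 91., 143.]), array([741.2, 467.8,  49.8,  37.1,  55.9]))
(array([289., 135.]), array([ 764.1, -177.6,   35.8,   33.7,   89.4]))
(array([ 72., 130.]), array([787.9, 536.1,  51.9,  36.5,  56.4]))
(array([128., 110.]), array([844.6, 339.4, 108.2,  96.9,  89.4]))
(array([ 38., 107.]), array([869. , 655.3,  56.5,  36.9,  56.4]))
(array([176., 119.]), array([827.9, 174.2, 163.5, 102. , -43.3]))
(array([ 0.56122676, -0.38879912,  0.03267488]), np.float64(0.0010025635253745194)) (array([ 0.43617678, -0.37665641,  0.02387769]), np.float64(0.0003883838986191824))
```

```bash
python3 -m crank '[[0.75,0.45,0.05,-0.4,-0.168],[0.75,0.45,0.05,-0.7,-0.168],[0.75,0.45,0.05,-1,-0.168],[0.75,0.45,0.05,-1,-0.168],[0.75,0.45,0.05,-1,-0.168]]'; python3 -m crank '[[0.75,0,0,0,-0.025],[0.75,0,0,0,-0.025],[0.75,0,0,0,-0.025]]'
```

```text
time: 1.45
position: [0.5599, -0.3887, 0.1037]
tool_rot: [-3.051, 0.738, 0.017]
ft_force: [-0.6, 0.1, -0.2]
grip_width: 0.751
grip_force: 0.0
time: 1.82
position: [0.5634, -0.3903, 0.1102]
tool_rot: [2.99, -0.963, -0.001]
ft_force: [0.1, 0.4, 0.5]
grip_width: 0.753
grip_force: 0.0
```

```bash
python3 -m crank '[[0.75,0,0,-0.3,0.006],[0.75,0,0,-0.53,0.006],[0.75,0,0,-0.53,0.006],[0.2,0,0,-0.53,0.006],[0.2,0,0,-0.53,0.006]]' 30;  python3 -m crank '[[0.2,0,0,0,0],[0.2,0,0,0,0],[0.2,0,0,0,0],[0.2,0,0,0.3,0],[0.2,0,0,0.3,0]]'
```

```text
time: 2.45
position: [0.5662, -0.391, 0.0079]
tool_rot: [3.006, -0.908, 0.008]
ft_force: [0.5, 0.6, -0.3]
grip_width: 0.606
grip_force: 0.0
time: 3.08
position: [0.5679, -0.3919, 0.0707]
tool_rot: [3.004, -0.908, 0.016]
ft_force: [0.0, -0.3, 0.0]
grip_width: 0.211
grip_force: 0.0
```

```bash
python3 -m crank '[[0.75,0,0,0.3,0],[0.75,0,0,0.6,0],[0.75,0,0,0.6,0],[0.75,0,0,0.6,0]]'; python3 - <<'E'
from h import *
w,c=snap('wrist','w2.png'); t,ct=snap('top','top2.png')
for r in rects(w,c,.022): print(r)
print('top')
for r in rects(t,ct,.022,75,60,600): print(r) if r[1][1]<-300 else 0
E
```

```text
time: 3.58
position: [0.564, -0.3894, 0.1842]
tool_rot: [-3.007, 0.909, 0.001]
ft_force: [-1.1, 0.7, -0.2]
grip_width: 0.577
grip_force: 0.0
(array([259., 154.]), array([ 564.7, -393.4,   68.7,   36.1,  -34.4]))
(array([  6., 134.]), array([ 752.6, -174.7,   36.8,   11. ,  -46.4]))
(array([158., 101.]), array([ 684.5, -341.5,   34.9,   15.9,  -37.2]))
(array([342.,  80.]), array([ 581.2, -522.9,  247.4,  169.3,   56.3]))
(array([52., 20.]), array([ 806.5, -309.2,  117.9,   31.2,   56.3]))
top
(array([455., 158.]), array([ 682.3, -702. ,  164.2,   27.8,  -30. ]))
```

View pics/w2.png

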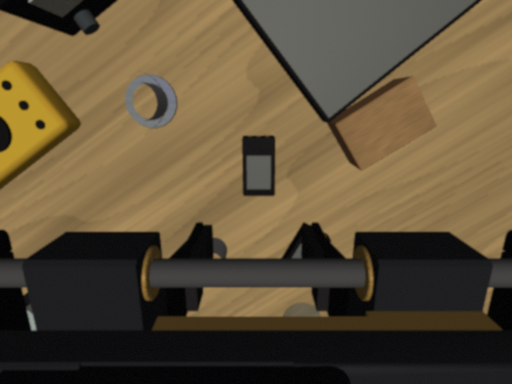

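```bash
python3 -m crank '[[0.7,0,0,-0.3,0],[0.7,0,0,-0.6,0],[0.7,0,0,-0.91,0],[0.7,0,0,-0.91,0],[0.5,0,0,-0.91,0]]' 30;  python3 -m crank '[[0.2,0,0,0,0],[0.2,0,0,0,0],[0.2,0,0,0,0],[0.2,0,0,0,0],[0.2,0,0,0,0]]'
```

```text
time: 4.3
position: [0.5652, -0.3902, 0.0042]
tool_rot: [3.007, -0.909, 0.002]
ft_force: [1.2, 0.2, 1.0]
grip_width: 0.646
grip_force: 0.0
time: 4.92
position: [0.5642, -0.3896, 0.0027]
tool_rot: [3.007, -0.909, -0.0]
ft_force: [-0.7, -0.4, -0.1]
grip_width: 0.211
grip_force: 0.0
```

```bash
python3 - <<'E'
from h import *
w,c=snap('wrist','w3.png'); s,cs=snap('scene','s3.png')
a=cv2.resize(s[180:310,60:260,::-1],(512,333)); o=np.vstack([w[200:,:,::-1],a]); cv2.imwrite('pics/c3.png',o)
print(get_state()['grip_width'])
for r in rects(w,c,.022): print(r)
E
```

```text
0.20515537864233566
(array([49., 97.]), array([ 683.6, -338.4,   40.3,   29.4,  -46. ]))
(array([405., 122.]), array([ 577.2, -515.1,  168.7,   77.3,    4.5]))
```

View pics/c3.png

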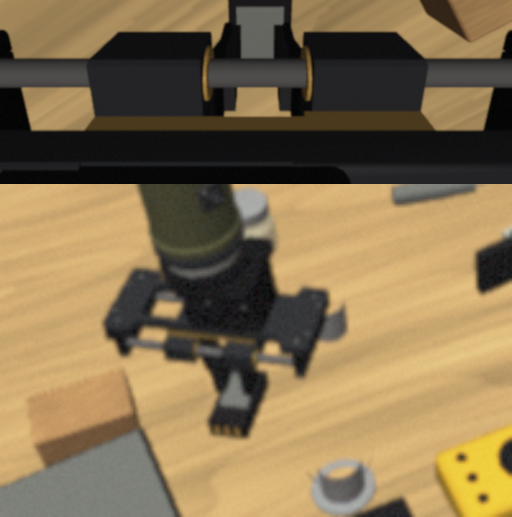

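```bash
python3 - <<'E'
from h import *
w=cv2.imread('pics/w3.png'); c=get_calibration('wrist'); p=get_state()['position']
print(proj(c,p),proj(c,[p[0],p[1],.022]))
o=w.copy()
a=np.radians(-33.5); l=np.array([np.cos(a),np.sin(a)]); s=np.array([-l[1],l[0]])
for i,j in[(1,1),(1,-1),(-1,-1),(-1,1)]:
    q=proj(c,[*(p[:2]+i*.035*l+j*.019*s),.022]); print(i,j,np.round(q)); cv2.circle(o,tuple(int(round(x)) for x in q),2,(0,0,255),-1)
q=proj(c,[p[0],p[1],.022]); cv2.circle(o,tuple(int(round(x)) for x in q),2,(0,255,0),-1)
o=cv2.convertScaleAbs(o[180:330,150:370],alpha=2,beta=20)
cv2.imwrite('pics/c4.png',cv2.resize(o,None,fx=3.5,fy=3.5))
E
```

```text
(np.float64(255.49757436304452), np.float64(218.29076471700046)) (np.float64(255.36774893695946), np.float64(229.83770071190676))
1 1 [222. 173.]
1 -1 [288. 173.]
-1 -1 [286. 281.]
-1 1 [226. 281.]
```

View pics/c4.png

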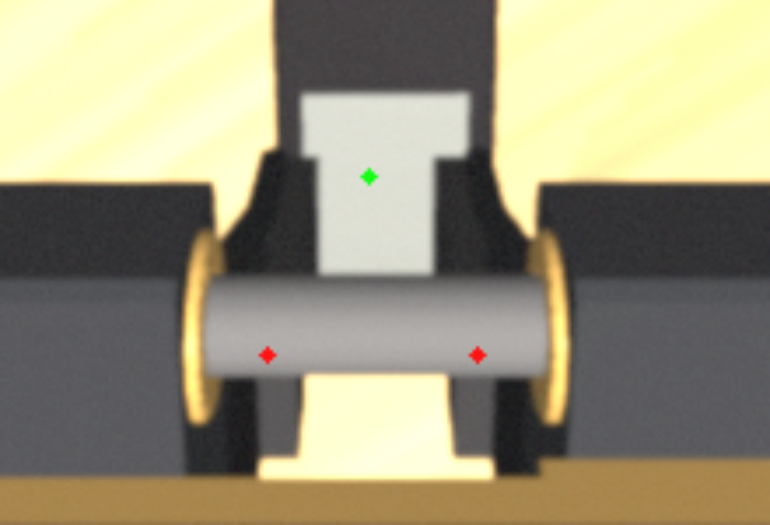

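```bash
python3 -m crank '[[0.75,0,0,0,0],[0.75,0,0,0,0],[0.75,0,0,0,0],[0.75,0,0,0,0],[0.75,0,0,0,0]]'; for i in 1 2; do python3 -m crank '[[0.75,0,0,0,0],[0.75,0,0,-0.02,0],[0.75,0,0,-0.02,0]]'; done
```

```text
time: 5.65
position: [0.5642, -0.3896, 0.0027]
tool_rot: [3.007, -0.909, -0.0]
ft_force: [-0.3, 0.7, -0.6]
grip_width: 0.686
grip_force: 0.0
time: 6.02
position: [0.5638, -0.3894, -0.0019]
tool_rot: [-3.007, 0.909, 0.002]
ft_force: [-0.7, -0.0, 0.6]
grip_width: 0.745
grip_force: 0.0
time: 6.4
position: [0.5639, -0.3894, -0.0058]
tool_rot: [-3.007, 0.909, 0.001]
ft_force: [-0.1, -0.4, -0.4]
grip_width: 0.746
grip_force: 0.0
```

```bash
for i in 1 2 3; do python3 -m crank '[[0.75,0,0,-0.025,0],[0.75,0,0,-0.025,0],[0.75,0,0,-0.025,0]]' | egrep 'pos|ft'; done
```

```text
position: [0.5642, -0.3896, -0.0104]
ft_force: [-0.1, 0.4, 0.5]
position: [0.5642, -0.3896, -0.0154]
ft_force: [-0.1, 0.3, 0.0]
position: [0.5642, -0.3896, -0.0204]
ft_force: [-1.1, -0.5, 0.9]
```

```bash
python3 - <<'E'
from h import *
import numpy as np
p=get_state()['position']; c=get_calibration('wrist')
R=np.array(c['R']);C=-R.T@np.array(c['t']); print('cam',C,'cam-TCP',C-p)
w,c=snap('wrist','w5.png');cv2.imwrite('pics/c5.png',cv2.resize(cv2.convertScaleAbs(w[150:330,100:420,::-1],alpha=1.7,beta=20),None,fx=2,fy=2))
E
```

```text
cam [ 0.62574453 -0.43162298  0.1739691 ] cam-TCP [ 0.06157302 -0.04205792  0.19440691]
```

View pics/c5.png

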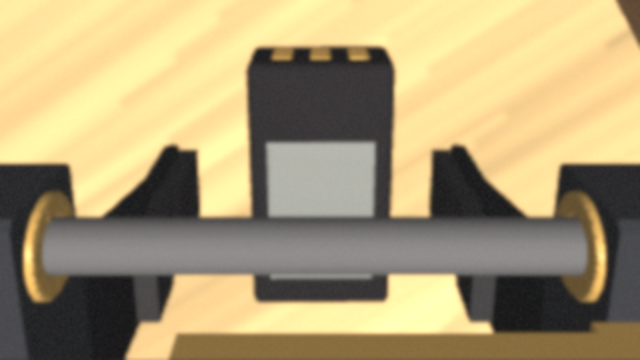

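```bash
for i in 1 2; do python3 -m crank '[[0.75,0,0,-0.02,0],[0.75,0,0,-0.02,0],[0.75,0,0,-0.02,0]]' | egrep 'pos|ft'; done;  python3 -m crank '[[0.3,0,0,0,0],[0.3,0,0,0,0],[0.3,0,0,0,0],[0.3,0,0,0,0],[0.3,0,0,0,0]]';python3 -m crank '[[0.3,0,0,0,0],[0.3,0,0,0,0]]'
```

```text
position: [0.5642, -0.3896, -0.0244]
ft_force: [-0.2, -0.7, -0.4]
position: [0.5642, -0.3896, -0.0284]
ft_force: [0.6, -0.4, -0.8]
time: 8.95
position: [0.5642, -0.3897, -0.0283]
tool_rot: [3.007, -0.909, -0.0]
ft_force: [0.1, 0.1, -0.1]
grip_width: 0.436
grip_force: 30.0
time: 9.2
position: [0.5642, -0.3897, -0.0283]
tool_rot: [3.007, -0.909, -0.0]
ft_force: [-0.4, -0.2, 0.2]
grip_width: 0.432
grip_force: 30.0
```

```bash
python3 -m crank '[[0.3,0,0,0.3,0],[0.3,0,0.1,0.6,0.025],[0.3,-0.05,0.4,0.9,0.05],[0.3,-0.1,0.7,1,0.08],[0.3,-0.15,0.95,1,0.11]]' ;python3 -m crank '[[0.3,-0.04,0.25,0,0],[0.3,-0.04,0.45,0,0],[0.3,-0.04,0.5,0,0],[0.3,-0.04,0.5,0,0]]'
python3 - <<'E'
from h import *
w,c=snap('wrist','w6.png');t,ct=snap('top','top6.png')
for r in rects(w,c,.03): print(r)
print('top')
for r in rects(t,ct,.022,75,60,600): print(r) if r[1][1]<-300 else 0
E
```

```text
time: 9.82
position: [0.5371, -0.2085, 0.1727]
tool_rot: [3.135, 0.169, 0.006]
ft_force: [0.8, 0.3, -0.5]
grip_width: 0.431
grip_force: 30.0
time: 10.32
position: [0.5282, -0.1097, 0.1703]
tool_rot: [3.137, 0.162, 0.0]
ft_force: [-0.3, -1.1, -0.9]
grip_width: 0.432
grip_force: 30.0
(array([392., 201.]), array([ 509.1, -262.2,   30.4,   24. ,  -28.7]))
(array([ 86., 169.]), array([509.6,  75. ,  93.8,  12.8,   6.3]))
(array([153., 125.]), array([558.7,   8.8, 155. ,  54.3, -84.1]))
(array([482.,  31.]), array([ 686.3, -312.7,   37.6,   33.5,   23.7]))
(array([136.,  14.]), array([672.1,  18.9,  85.8,  20.5, -84.1]))
top
(array([352., 235.]), array([ 437.2, -374.7,   68.6,   34.4,  -61.4]))
(array([441., 188.]), array([ 584.6, -661.7,  313.7,    6. ,  -84.1]))
```

View pics/w6.png

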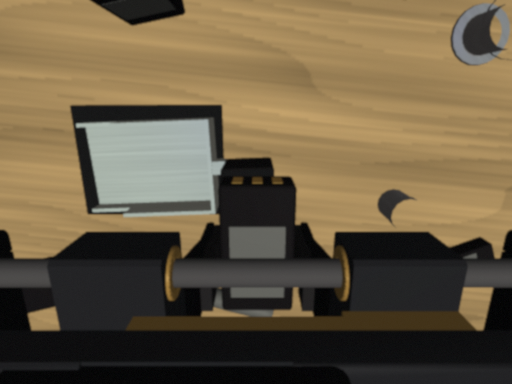

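```bash
python3 - <<'E'
from h import *
c=get_calibration('wrist');ct=get_calibration('top')
a,b=onz(c,71,106,.003),onz(c,222,105,.003); print(a,b,np.linalg.norm(a-b)); 
x=(a-b)/np.linalg.norm(a-b); print('yaw',np.degrees(np.arctan2(x[1],x[0])))
y=np.array([-x[1],x[0],0]); print('mat ctr wrist',(a+b)/2+y*.065)
P=[onz(ct,40+u/2.35,150+v/2.35,.003) for u,v in[(382,103),(500,91),(509,180),(391,192)]]
print('top',np.mean(P,0),[p.round(3) for p in P])
o=(a+b)/2+y*.065
t=cv2.imread('pics/top6.png')
# handle both views
print(tri(c,(248,168),ct,(264,203)))
print('handle wrist z.08',onz(c,258,162,.083),'expected',o-x*.11)
E
```

```text
[0.57638499 0.10145143 0.003     ] [ 0.59409003 -0.06611066  0.003     ] 0.1684948737435011
yaw 96.03163924316625
mat ctr wrist [0.52059735 0.01084034 0.003     ]
top [0.52112142 0.0116985  0.003     ] [array([0.575, 0.1  , 0.003]), array([ 0.59 , -0.063,  0.003]), array([ 0.468, -0.076,  0.003]), array([0.452, 0.086, 0.003])]
(array([ 0.53722567, -0.10077923,  0.05767501]), np.float64(0.002229743207665307))
handle wrist z.08 [ 0.54898567 -0.11066619  0.083     ] expected [ 0.53215589 -0.0985507   0.003     ]
```

```bash
python3 -m crank '[[0.3,-0.02,0.2,0,-0.14],[0.3,-0.02,0.45,0,-0.14],[0.3,-0.02,0.45,0,-0.14],[0.3,-0.02,0.45,0,-0.14],[0.3,-0.02,0.45,0,-0.14]]' | egrep 'pos|rot' ;python3 -m crank '[[0.3,0,0,0,-0.11],[0.3,0,0,0,-0.11],[0.3,0,0,-0.2,-0.11],[0.3,0,0,-0.4,-0.11],[0.3,0,0,-0.4,-0.11]]'; python3 - <<'E'
from h import *
s=get_state();print(s['joint_positions'],s['position'])
w,c=snap('wrist','w7.png')
for r in rects(w,c,.03): print(r)
E
```

```text
position: [0.5244, -0.0216, 0.17]
tool_rot: [2.902, -1.202, -0.001]
time: 11.68
position: [0.5208, -0.0198, 0.1035]
tool_rot: [2.598, -1.753, -0.067]
ft_force: [-0.1, -0.0, -1.1]
grip_width: 0.436
grip_force: 30.0
[-0.5661144   0.15738637  0.62185867  1.86345042 -0.11597377  1.19235706
 -2.66100091] [ 0.52080713 -0.01984961  0.10348108]
(array([260., 297.]), array([474. ,  85.7,  68.7,  26. ,  20.6]))
(array([442., 164.]), array([ 373.2, -100.6,   90.9,    5. ,   80. ]))
(array([ 53., 175.]), array([695.5,  30.7,  93.4,  80.6, -73.5]))
(array([291., 118.]), array([515. , -84.3, 101.7,  45.1, -45.6]))
```

View pics/w7.png

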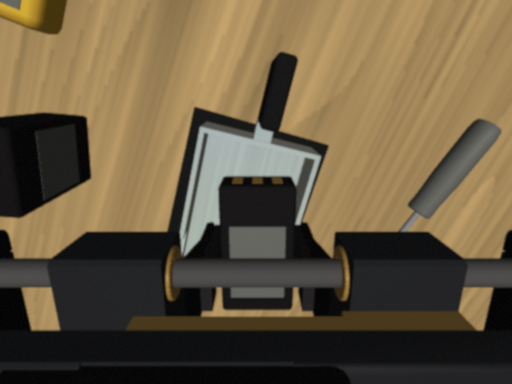

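```bash
R='|egrep rot'; python3 -m crank '[[0.3,0,0,0.2,0.148],[0.3,0,0,0.2,0.148],[0.3,0,0,0.2,0.148],[0.3,0,0,0.2,0.148],[0.3,0,0,0.2,0.148]]'|egrep rot; python3 -m crank '[[0.3,0,0,0,0.148],[0.3,0,0,0,0.148],[0.3,0,0,0,0.148],[0.3,0,0,0,0.148],[0.3,0,0,0,0.148]]'|egrep rot; python3 -m crank '[[0.3,0,0,0,0.148],[0.3,0,0,0,0.148],[0.3,0,0,0,0.148],[0.3,0,0,0,0.148],[0.3,0,0,0,0.148]]'; python3 - <<'E'
from h import *
s=get_state();print(s['joint_positions'],s['position'])
E
```

```text
tool_rot: [3.092, -0.383, -0.055]
tool_rot: [2.923, 1.039, -0.033]
time: 13.6
position: [0.5213, -0.0191, 0.1449]
tool_rot: [2.143, 2.236, -0.003]
ft_force: [-0.2, -0.7, -0.6]
grip_width: 0.431
grip_force: 30.0
[-0.4680696   0.04416201  0.44228567  1.87266313  0.01536579  1.19932474
  0.01029596] [ 0.52134197 -0.01913488  0.14492012]
```

```bash
python3 -m crank '[[0.3,0.015,0,-0.25,0.01],[0.3,0.015,0,-0.5,0.01],[0.3,0.015,0,-0.65,0.01],[0.3,0.015,0,-0.75,0.01],[0.3,0.015,0,-0.75,0.01]]'; python3 -m crank '[[0.3,0,0,-0.035,0],[0.3,0,0,-0.07,0],[0.3,0,0,-0.07,0]]'
```

```text
time: 14.22
position: [0.5227, -0.0189, -0.0069]
tool_rot: [2.081, 2.298, -0.006]
ft_force: [1.0, 0.1, -0.6]
grip_width: 0.43
grip_force: 30.0
time: 14.6
position: [0.5242, -0.0175, -0.0195]
tool_rot: [2.078, 2.298, -0.001]
ft_force: [-0.7, 0.9, -0.1]
grip_width: 0.436
grip_force: 30.0
```

```bash
python3 -m crank '[[0.55,0,0,0,0],[0.55,0,0,0,0],[0.55,0,0,0,0],[0.55,0,0,0.3,0],[0.55,0,0,0.6,0]]'; python3 -m crank '[[0.75,0,0,0.2,0.03],[0.75,-0.05,-0.3,0.3,0.061],[0.75,-0.13,-0.6,0.3,0.061],[0.75,-0.22,-0.9,0.3,0.061],[0.75,-0.22,-0.9,0.3,0.061]]'; python3 - <<'E'
from h import *
w,c=snap('wrist','w8.png');t,ct=snap('top','top8.png')
for r in rects(t,ct,.022,75,60,600): print(r) if r[1][1]<.1 else 0
cv2.imwrite('pics/c8.png',np.hstack([cv2.resize(t[150:280,180:400,::-1],(400,236)),cv2.resize(w[:,:,::-1],(315,236))]))
E
```

```text
time: 15.22
position: [0.5232, -0.0176, 0.1013]
tool_rot: [2.079, 2.299, -0.004]
ft_force: [1.2, 0.2, 0.2]
grip_width: 0.549
grip_force: 0.0
time: 15.85
position: [0.4778, -0.203, 0.1609]
tool_rot: [1.614, 2.644, 0.01]
ft_force: [0.3, 1.9, -1.0]
grip_width: 0.749
grip_force: 0.0
(array([351., 235.]), array([ 437.3, -374.9,   69.2,   34.4,  -61.4]))
(array([239., 211.]), array([520.5, -15.1,  66.4,  33.4, -86.9]))
(array([289., 135.]), array([ 764.1, -177.6,   35.8,   33.7,   89.4]))
```

View pics/c8.png

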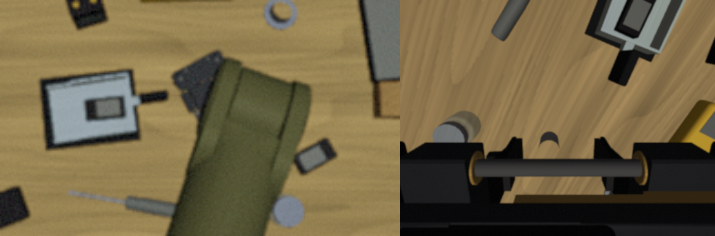

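```bash
python3 -m crank '[[0.75,-0.05,-0.3,0,0.004],[0.75,-0.12,-0.6,0,0.004],[0.75,-0.2,-0.86,-0.1,0.004],[0.75,-0.2,-0.86,-0.35,0.004],[0.75,-0.2,-0.86,-0.5,0.004]]';  python3 - <<'E'
from h import *
w,c=snap('wrist','w9.png');ct=get_calibration('top')
print('jar',onz(ct,338,266,.07),'flux',onz(ct,320,215,.044))
for r in rects(w,c,.022): print(r)
print(get_state()['position'])
E
```

```text
time: 16.58
position: [0.4401, -0.3672, 0.0576]
tool_rot: [1.569, 2.676, 0.014]
ft_force: [0.6, 1.1, -0.0]
grip_width: 0.744
grip_force: 0.0
jar [ 0.34633515 -0.31839212  0.07      ] flux [ 0.50050631 -0.27296877  0.044     ]
(array([242., 190.]), array([ 434.3, -374.6,   71.7,   36.6,  -61.7]))
(array([371., 136.]), array([ 487.1, -281.1,   33.9,   22.1,  -79.4]))
[ 0.43833938 -0.36510862  0.05419364]
```

```bash
python3 -m crank '[[0.75,-0.01,-0.05,0,0],[0.75,-0.01,-0.05,-0.2,0],[0.75,-0.01,-0.05,-0.4,0],[0.75,-0.01,-0.05,-0.4,0],[0.3,-0.01,-0.05,-0.4,0]]'|egrep 'pos|ft';  python3 -m crank '[[0.3,0,0,0,0],[0.3,0,0,0,0],[0.3,0,0,0,0],[0.3,0,0,0,0],[0.3,0,0,0,0]]'; python3 -m crank '[[0.3,0,0,0,0],[0.3,0,0,0.3,0],[0.3,0,0,0.6,0],[0.3,0,0,0.9,0],[0.3,0,0,0.9,0]]'
```

```text
position: [0.4396, -0.3807, -0.0173]
ft_force: [-0.8, -0.5, -0.0]
time: 17.88
position: [0.4387, -0.3798, -0.0186]
tool_rot: [1.568, 2.671, 0.013]
ft_force: [-0.8, 1.0, 5.6]
grip_width: 0.432
grip_force: 30.0
time: 18.5
position: [0.4403, -0.3819, 0.1655]
tool_rot: [1.565, 2.664, 0.013]
ft_force: [0.4, 0.5, -1.0]
grip_width: 0.433
grip_force: 30.0
```

```bash
python3 -m crank '[[0.3,0.07,0.3,0,0.148],[0.3,0.14,0.6,0,0.148],[0.3,0.2,0.9,0,0.148],[0.3,0.2,1,0,0.148],[0.3,0.2,1,0,0.148]]'|egrep pos;  python3 -m crank '[[0.3,0.06,0.3,0,0.037],[0.3,0.12,0.6,0,0.037],[0.3,0.18,0.9,0,0.037],[0.3,0.18,1,0,0.037],[0.3,0.18,1,0,0.037]]'; python3 -m crank '[[0.3,0,0.17,0,0],[0.3,0,0.17,0,0],[0.3,0,0.17,0,0]]'; python3 - <<'E'
from h import *
w,c=snap('wrist','w10.png')
s=get_state();print(s['joint_positions'][6],s['position'])
E
```

```text
position: [0.4772, -0.1762, 0.1587]
time: 19.75
position: [0.5128, 0.0223, 0.1587]
tool_rot: [-0.162, 3.109, 0.046]
ft_force: [-0.9, -1.0, -0.4]
grip_width: 0.431
grip_force: 30.0
time: 20.12
position: [0.5136, 0.0523, 0.1598]
tool_rot: [-0.153, 3.107, 0.045]
ft_force: [0.1, 0.3, -1.1]
grip_width: 0.429
grip_force: 30.0
1.555058642746545 [0.51374302 0.05231223 0.15994505]
```

View pics/w10.png

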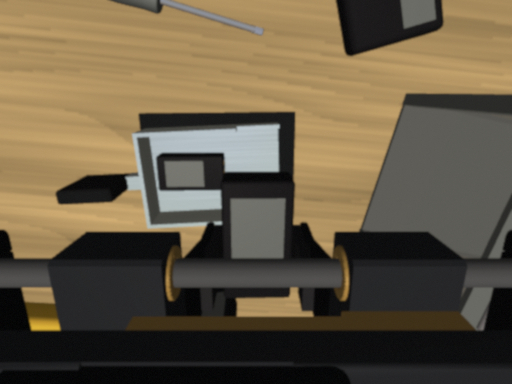

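```bash
python3 -m crank '[[0.3,0.01,0.045,-0.2,0],[0.3,0.01,0.045,-0.5,0],[0.3,0.01,0.045,-0.72,0],[0.3,0.01,0.045,-0.78,0],[0.3,0.01,0.045,-0.78,0]]';  python3 -m crank '[[0.3,0,0,-0.02,0],[0.3,0,0,-0.04,0],[0.3,0,0,-0.04,0]]'
```

```text
time: 20.8
position: [0.5162, 0.0626, 0.0046]
tool_rot: [-0.154, 3.106, 0.046]
ft_force: [0.5, 0.2, -0.2]
grip_width: 0.432
grip_force: 30.0
time: 21.18
position: [0.5162, 0.0637, -0.0032]
tool_rot: [-0.156, 3.105, 0.047]
ft_force: [0.8, 0.0, -0.8]
grip_width: 0.433
grip_force: 30.0
```

```bash
python3 -m crank '[[0.3,0,-0.01,-0.02,0],[0.3,0,-0.01,-0.035,0],[0.3,0,-0.01,-0.035,0]]' | egrep 'pos|ft'; python3 -m crank '[[0.52,0,0,0,0],[0.52,0,0,0,0],[0.52,0,0,0,0],[0.52,0,0,0.3,0],[0.52,0,0,0.7,0]]'; python3 -m crank '[[0.52,0,0,0.3,0],[0.52,-0.2,-0.3,0.4,0.06],[0.52,-0.2,-0.6,0.4,0.12],[0.52,-0.1,-0.9,0.4,0.148],[0.52,-0.1,-0.9,0.4,0.148]]';python3 - <<'E'
from h import *
t,ct=snap('top','top11.png');w,c=snap('wrist','w11.png')
for r in rects(t,ct,.03,75,60,600): print(r) if abs(r[1][1])<140 else 0
print(get_state()['position'],get_state()['tool_rot'],get_state()['joint_positions'][6])
E
```

```text
position: [0.5156, 0.0615, -0.011]
ft_force: [0.2, 0.2, -0.8]
time: 22.18
position: [0.5151, 0.0613, 0.1126]
tool_rot: [-0.156, 3.108, 0.046]
ft_force: [0.9, 1.3, -0.1]
grip_width: 0.518
grip_force: 0.0
time: 22.8
position: [0.4959, -0.1215, 0.1925]
tool_rot: [-1.202, 2.88, 0.06]
ft_force: [0.0, 1.5, 0.2]
grip_width: 0.52
grip_force: 0.0
(array([227., 155.]), array([698.9,  17.8,  61.9,  58.3,  18.4]))
[ 0.49599232 -0.12258054  0.19217629] [-1.1941359   2.88463337  0.05782997] 2.6036036805211156
```

```bash
python3 -m crank '[[0.52,0.18,0.12,0,-0.148],[0.52,0.18,0.12,0,-0.148],[0.52,0.18,0.12,0,-0.148],[0.52,0.18,0.12,0,-0.148],[0.52,0.18,0.12,0,-0.148]]' |egrep pos; python3 -m crank '[[0.52,0,0,0,-0.148],[0.52,0,0,0,-0.148],[0.52,0,0,0,-0.148],[0.52,0,0,0,-0.148],[0.52,0,0,0,-0.148]]' |egrep rot;  python3 -m crank '[[0.52,0,0,0,-0.06],[0.52,0,0,0,-0.06],[0.52,0,0,0,-0.06]]';python3 - <<'E'
from h import *
t,ct=snap('top','top12.png');w,c=snap('wrist','w12.png')
for r in rects(t,ct,.03,75,40,600): print(r) if abs(r[1][1])<140 else 0
print('wr')
for r in rects(w,c,.083,60,100,9000): print(r)
print(get_state()['position'],get_state()['tool_rot'],get_state()['joint_positions'][6])
E
```

```text
position: [0.5316, -0.093, 0.1917]
tool_rot: [1.591, 2.66, 0.014]
time: 24.52
position: [0.5318, -0.093, 0.1917]
tool_rot: [2.051, 2.323, 0.001]
ft_force: [-0.6, -0.7, -0.3]
grip_width: 0.52
grip_force: 0.0
wr
(array([257., 176.]), array([534.8, -95.7,  52.9,  12. , -82.4]))
(array([257.,  90.]), array([520.1, -14.4,  57. ,  29.7, -83.9]))
(array([430.,  82.]), array([681.1,  10.1,  81.8,  61.4,  16.7]))
(array([492.,  63.]), array([738.1,  24.2, 133.4,  34.5, -68.6]))
(array([309.,  72.]), array([565.8,   7.1, 118.8,  10.5, -84.5]))
(array([253.,  24.]), array([512.4,  45.1,  57. ,  29.2,   7.5]))
(array([204.,  72.]), array([473.5,  -4.2, 116.6,   6.6, -83.3]))
[ 0.53177943 -0.09373821  0.19177018] [2.04904679e+00 2.32408790e+00 4.02963702e-04] 0.25804690887603504
```

```bash
python3 -m crank '[[0.45,0.01,-0.016,-0.3,-0.002],[0.45,0.01,-0.016,-0.6,-0.002],[0.45,0.01,-0.016,-0.8,-0.002],[0.45,0.01,-0.016,-0.91,-0.002],[0.45,0.01,-0.016,-0.91,-0.002]]'; python3 -m crank '[[0,0,0,0,0],[0,0,0,0,0],[0,0,0,0,0],[0,0,0,0,0],[0,0,0,0,0]]' 60;python3 -m crank '[[0,0,0,0,0],[0,0,0,0,0],[0,0,0,0,0]]'
```

```text
time: 25.25
position: [0.532, -0.0974, 0.0082]
tool_rot: [2.067, 2.311, -0.005]
ft_force: [-0.5, -0.6, -0.2]
grip_width: 0.448
grip_force: 0.0
time: 25.88
position: [0.5342, -0.0979, 0.0114]
tool_rot: [2.067, 2.308, 0.0]
ft_force: [-1.4, -0.6, 8.8]
grip_width: 0.157
grip_force: 59.8
time: 26.25
position: [0.5342, -0.0979, 0.0114]
tool_rot: [2.067, 2.308, 0.0]
ft_force: [-2.6, 1.4, 9.1]
grip_width: 0.159
grip_force: 59.8
```

```bash
python3 -m crank '[[0,0,0,0.05,0],[0,0,0,0.12,0],[0,0,0,0.2,0],[0,0,0,0.2,0],[0,0,0,0.2,0]]'; python3 - <<'E'
from h import *
w,c=snap('wrist','w13.png')
for r in rects(w,c,.06,60,100,9000): print(r)
w=cv2.imread('pics/w12.png')
# light tray interior bbox old/new
for f in('w12','w13'):
    i=cv2.imread(f'pics/{f}.png'); hsv=cv2.cvtColor(i,cv2.COLOR_BGR2HSV); m=((hsv[...,1]<50)&(hsv[...,2]>130)).astype('uint8')
    n,l,s,ce=cv2.connectedComponentsWithStats(m); print(f,[x.tolist() for x in s[1:] if x[4]>800])
E
```

```text
time: 26.88
position: [0.5337, -0.0975, 0.0498]
tool_rot: [2.067, 2.308, -0.0]
ft_force: [0.7, 0.5, -3.5]
grip_width: 0.159
grip_force: 59.9
(array([ 22., 163.]), array([392.5, -82.6,  80. ,  18. , -89.6]))
(array([484.,  62.]), array([649.8,   2.3,  54.7,  28. , -69.5]))
(array([343.,  93.]), array([570.9, -12.4,  90.5,   8.6, -83.5]))
w12 [[205, 0, 101, 153, 1547], [211, 0, 87, 133, 5752]]
w13 [[143, 0, 227, 206, 5109], [173, 0, 167, 160, 14910]]
```

```bash
cat >> h.py <<'E'
def scoop_pts(P,th,yaw,rep=None):
    p=np.array(rep if rep is not None else get_state()['position'])+[0,0,.0496]
    t=np.radians(th);a=np.radians(yaw);P=np.array(P)/1000-[-.11,0,.058]
    x=P[:,0]*np.cos(t)+P[:,2]*np.sin(t); z=-P[:,0]*np.sin(t)+P[:,2]*np.cos(t)
    return np.stack([p[0]+x*np.cos(a)-P[:,1]*np.sin(a),p[1]+x*np.sin(a)+P[:,1]*np.cos(a),p[2]+z],1)
CORN=[(72,50,0),(72,-50,0),(72,50,22),(72,-50,22),(-72,50,42),(-72,-50,42)]
def tiltcheck(f,yaw,ths=(0,5,10,20,25,30)):
    s,cs=snap('scene',f)
    hsv=cv2.cvtColor(s,cv2.COLOR_RGB2HSV); m=((hsv[...,1]<50)&(hsv[...,2]>150)).astype('uint8')
    mid=[int(round(q)) for q in proj(cs,scoop_pts([(0,0,20)],10,yaw)[0])]
    n,l,st,ce=cv2.connectedComponentsWithStats(m)
    for q in st[1:]:
        if q[4]>80 and abs(q[0]+q[2]/2-mid[0])<70 and abs(q[1]+q[3]/2-mid[1])<70: print('tray bbox',q[0],q[1],q[0]+q[2],q[1]+q[3],q[4])
    for th in ths: print(th,[tuple(np.round(proj(cs,p)).astype(int).tolist()) for p in scoop_pts(CORN,th,yaw)])
    return s,cs
E
python3 - <<'E'
from h import *
s,cs=tiltcheck('s14.png',96.3)
c=np.array(proj(cs,scoop_pts([(0,0,20)],5,96)[0])).astype(int); print(c)
cv2.imwrite('pics/c14.png',cv2.resize(s[c[1]-60:c[1]+60,c[0]-80:c[0]+80,::-1],None,fx=5,fy=5,interpolation=cv2.INTER_CUBIC))
E
```

```text
tray bbox 284 186 305 205 83
0 [(298, 181), (318, 201), (298, 175), (319, 195), (256, 187), (276, 208)]
5 [(296, 185), (316, 205), (297, 180), (317, 199), (256, 188), (275, 210)]
10 [(293, 190), (313, 210), (295, 184), (315, 204), (255, 189), (274, 211)]
20 [(288, 199), (307, 219), (290, 193), (310, 213), (254, 191), (273, 213)]
25 [(285, 203), (304, 223), (288, 197), (307, 218), (253, 192), (272, 214)]
30 [(282, 207), (300, 228), (285, 201), (304, 222), (252, 193), (271, 215)]
[286 197]
```

View pics/c14.png

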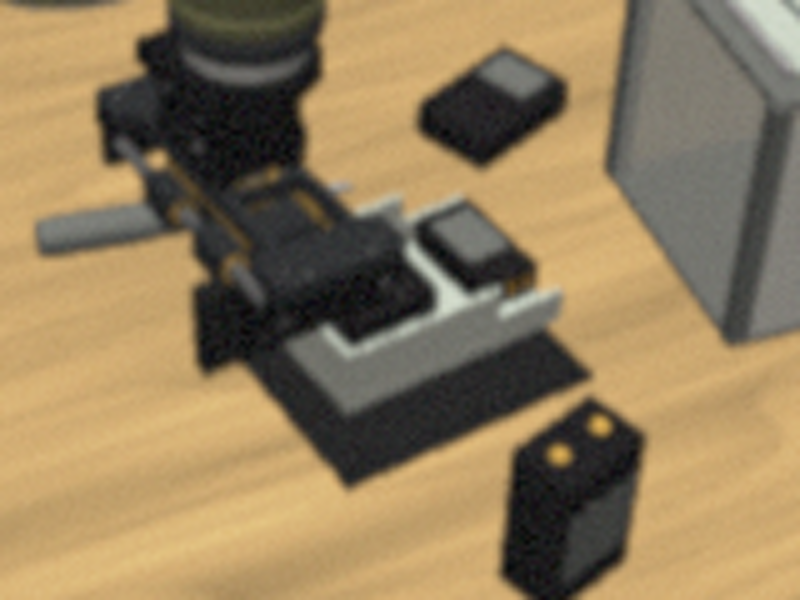

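```bash
python3 -m crank '[[0,0,0,-0.1,0],[0,0,0,-0.19,0],[0,0,0,-0.195,0],[0,0,0,-0.195,0]]'|egrep 'pos|ft'; python3 -m crank '[[0,0,0,0,0],[0,0,0,0,0],[0,0,0,0,0]]' 8|egrep 'ft|grip'; python3 -m crank '[[0,0,0.01,0.04,0],[0,0,0.03,0.08,0],[0,-0.005,0.05,0.124,0],[0,-0.005,0.05,0.124,0]]'; python3 - <<'E'
from h import *
tiltcheck('s15.png',96.3,(0,5,10))
E
```

```text
position: [0.5337, -0.0983, 0.0109]
ft_force: [-1.5, -1.5, 4.6]
ft_force: [-1.0, -0.8, 2.6]
grip_width: 0.165
grip_force: 8.0
time: 28.35
position: [0.5335, -0.0867, 0.0365]
tool_rot: [2.066, 2.308, 0.002]
ft_force: [-1.1, 0.2, -0.2]
grip_width: 0.16
grip_force: 8.0
0 [(300, 183), (321, 203), (301, 178), (321, 197), (260, 189), (279, 211)]
5 [(298, 188), (318, 207), (299, 182), (320, 202), (259, 190), (278, 212)]
10 [(296, 192), (316, 212), (298, 186), (318, 206), (258, 191), (278, 213)]
```

```bash
cat >> h.py <<'E'
def edge(f):
    s=cv2.imread('pics/'+f); hsv=cv2.cvtColor(s,cv2.COLOR_BGR2HSV); m=((hsv[...,1]<60)&(hsv[...,2]>105)).astype('uint8')
    m[:,:250]=0;m[:,330:]=0;m[:165]=0;m[235:]=0
    for v in range(174,226,2):
        u=np.where(m[v])[0]; print(v,(u.min(),u.max(),len(u)) if len(u) else '-',end='; ')
    print()
E
python3 - <<'E'
from h import *
edge('s14.png');edge('s15.png')
E
```

```text
174 (np.int64(271), np.int64(275), 5); 176 (np.int64(283), np.int64(297), 5); 178 (np.int64(278), np.int64(295), 13); 180 (np.int64(278), np.int64(302), 14); 182 (np.int64(285), np.int64(304), 16); 184 (np.int64(287), np.int64(306), 14); 186 (np.int64(287), np.int64(305), 11); 188 (np.int64(287), np.int64(300), 6); 190 (np.int64(289), np.int64(293), 5); 192 (np.int64(291), np.int64(295), 5); 194 (np.int64(292), np.int64(305), 8); 196 (np.int64(293), np.int64(317), 23); 198 (np.int64(293), np.int64(317), 25); 200 (np.int64(290), np.int64(316), 27); 202 (np.int64(270), np.int64(311), 30); 204 (np.int64(268), np.int64(307), 35); 206 (np.int64(265), np.int64(302), 38); 208 (np.int64(266), np.int64(298), 33); 210 (np.int64(268), np.int64(293), 26); 212 (np.int64(270), np.int64(289), 20); 214 (np.int64(272), np.int64(284), 13); 216 (np.int64(274), np.int64(280), 7); 218 (np.int64(275), np.int64(275), 1); 220 -; 222 -; 224 -; 
174 (np.int64(272), np.int64(275), 4); 176 -; 178 -; 180 -; 182 -; 184 -; 186 -; 188 (np.int64(298), np.int64(301), 4); 190 (np.int64(295), np.int64(302), 8); 192 (np.int64(297), np.int64(305), 9); 194 (np.int64(299), np.int64(305), 7); 196 (np.int64(290), np.int64(291), 2); 198 (np.int64(291), np.int64(293), 3); 200 (np.int64(293), np.int64(295), 3); 202 (np.int64(283), np.int64(307), 11); 204 (np.int64(294), np.int64(317), 24); 206 (np.int64(271), np.int64(318), 33); 208 (np.int64(267), np.int64(316), 42); 210 (np.int64(264), np.int64(313), 50); 212 (np.int64(266), np.int64(307), 42); 214 (np.int64(268), np.int64(302), 35); 216 (np.int64(270), np.int64(296), 27); 218 (np.int64(272), np.int64(289), 18); 220 (np.int64(273), np.int64(284), 12); 222 (np.int64(275), np.int64(278), 4); 224 -;
```

```bash
python3 - <<'E'
from h import *
cs=get_calibration('scene')
P=[(72,-50,22),(72,-50,0),(-72,-50,0)]
for rep,ths in(([.5337,-.0975,.0498],[0]),([.5335,-.0867,.0365],[0,4,8,12])):
  for th in ths:
    for dz in (0,-.01,-.02):
      print(th,dz,[np.round(proj(cs,p+[0,0,dz]),1).tolist() for p in scoop_pts(P,th,96.3,rep)])
E
```

```text
0 0 [[318.6, 194.8], [317.9, 200.5], [275.2, 219.5]]
0 -0.01 [[318.3, 197.4], [317.6, 203.1], [275.1, 222.1]]
0 -0.02 [[318.0, 200.0], [317.3, 205.6], [275.0, 224.6]]
0 0 [[321.5, 197.2], [320.7, 202.8], [278.6, 221.6]]
0 -0.01 [[321.1, 199.7], [320.4, 205.3], [278.5, 224.2]]
0 -0.02 [[320.8, 202.3], [320.0, 207.7], [278.3, 226.6]]
4 0 [[320.2, 200.8], [319.0, 206.5], [277.3, 222.8]]
4 -0.01 [[319.8, 203.3], [318.7, 208.9], [277.2, 225.4]]
4 -0.02 [[319.5, 205.8], [318.4, 211.4], [277.1, 227.8]]
8 0 [[318.7, 204.4], [317.1, 210.2], [275.9, 224.0]]
8 -0.01 [[318.4, 206.9], [316.8, 212.6], [275.8, 226.5]]
8 -0.02 [[318.0, 209.3], [316.5, 215.0], [275.7, 229.0]]
12 0 [[317.0, 208.0], [315.0, 213.8], [274.5, 225.1]]
12 -0.01 [[316.7, 210.4], [314.7, 216.2], [274.5, 227.6]]
12 -0.02 [[316.4, 212.9], [314.4, 218.6], [274.4, 230.1]]
```

```bash
python3 -m crank '[[0,-0.004,0.03,0.05,0],[0,-0.007,0.066,0.116,0],[0,-0.01,0.105,0.17,0],[0,-0.016,0.146,0.221,0],[0,-0.016,0.146,0.221,0]]'; python3 -m crank '[[0,0,0,0,0],[0,0,0,0,0]]' 60; python3 - <<'E'
from h import *
tiltcheck('s16.png',96.3,())
edge('s16.png')
cs=get_calibration('scene'); 
for th in(16,20,22,24,26): print(th,[np.round(proj(cs,p),1).tolist() for p in scoop_pts([(72,-50,22),(72,-50,0),(-72,-50,0)],th,96.3)])
E
```

```text
time: 29.02
position: [0.5306, -0.057, 0.081]
tool_rot: [2.065, 2.309, 0.003]
ft_force: [-0.2, 0.3, -0.9]
grip_width: 0.161
grip_force: 8.0
time: 29.28
position: [0.53, -0.0579, 0.0801]
tool_rot: [2.068, 2.307, 0.002]
ft_force: [0.3, 2.0, 2.4]
grip_width: 0.157
grip_force: 60.0
tray bbox 267 192 286 211 174
174 -; 176 (np.int64(257), np.int64(259), 3); 178 (np.int64(250), np.int64(255), 6); 180 -; 182 -; 184 -; 186 (np.int64(290), np.int64(292), 3); 188 (np.int64(286), np.int64(303), 10); 190 (np.int64(278), np.int64(306), 6); 192 (np.int64(274), np.int64(308), 19); 194 (np.int64(272), np.int64(289), 18); 196 (np.int64(267), np.int64(283), 17); 198 (np.int64(267), np.int64(311), 40); 200 (np.int64(268), np.int64(311), 44); 202 (np.int64(270), np.int64(310), 41); 204 (np.int64(272), np.int64(319), 48); 206 (np.int64(274), np.int64(319), 46); 208 (np.int64(276), np.int64(318), 43); 210 (np.int64(278), np.int64(310), 32); 212 (np.int64(280), np.int64(280), 1); 214 -; 216 -; 218 -; 220 -; 222 -; 224 -; 
16 [[324.6, 196.9], [322.1, 203.1], [282.5, 210.9]]
20 [[322.4, 200.6], [319.6, 206.7], [281.1, 211.8]]
22 [[321.3, 202.4], [318.3, 208.5], [280.3, 212.3]]
24 [[320.1, 204.2], [316.9, 210.3], [279.6, 212.7]]
26 [[318.8, 206.0], [315.5, 212.1], [278.8, 213.2]]
```

```bash
python3 -m crank '[[0,0,0,0.05,0],[0,0,0,0.13,0],[0,0,0,0.23,0],[0,0,0,0.35,0],[0,0,0,0.45,0]]' 60 |egrep 'pos|ft'; python3 -m crank '[[0,0,0,0.12,0],[0,0,0,0.26,0],[0,0,0,0.4,0],[0,0,0,0.52,0],[0,0,0,0.6,0]]'; python3 -m crank '[[0,0,0,0.02,0],[0,0,0,0.02,0]]'; python3 - <<'E'
from h import *
tiltcheck('s17.png',96.3,())
s=cv2.imread('pics/s17.png'); cs=get_calibration('scene')
for th in(20,24,28): print(th,[np.round(proj(cs,p),1).tolist() for p in scoop_pts([(72,-50,22),(72,-50,0),(-72,-50,0)],th,96.3)])
hsv=cv2.cvtColor(s,cv2.COLOR_BGR2HSV); m=((hsv[...,1]<60)&(hsv[...,2]>105)).astype('uint8'); m[:,:255]=0;m[:,340:]=0
for v in range(110,180,3):
    u=np.where(m[v])[0]; print(v,[(int(g[0]),int(g[-1])) for g in np.split(u,np.where(np.diff(u)>2)[0]+1) if len(g)],end=';')
E
```

```text
position: [0.5299, -0.0593, 0.1715]
ft_force: [0.1, 0.0, -3.6]
time: 30.58
position: [0.5299, -0.0593, 0.2916]
tool_rot: [2.067, 2.306, 0.001]
ft_force: [0.6, 0.2, -3.2]
grip_width: 0.158
grip_force: 60.0
time: 30.82
position: [0.5294, -0.0586, 0.2934]
tool_rot: [2.067, 2.308, -0.002]
ft_force: [-0.2, 1.1, -4.0]
grip_width: 0.158
grip_force: 60.0
tray bbox 284 53 319 68 276
tray bbox 264 122 289 148 270
tray bbox 344 122 393 152 837
20 [[330.6, 139.5], [327.3, 147.0], [284.0, 147.8]]
24 [[327.9, 143.8], [324.2, 151.3], [282.3, 148.7]]
28 [[325.0, 148.0], [321.0, 155.4], [280.6, 149.6]]
110 [];113 [];116 [(278, 282)];119 [(277, 295)];122 [(276, 294)];125 [(275, 294), (335, 339)];128 [(273, 289), (306, 308), (338, 339)];131 [(264, 293), (309, 312)];134 [(267, 315), (336, 339)];137 [(271, 317), (335, 339)];140 [(274, 316), (334, 339)];143 [(277, 321), (335, 339)];146 [(281, 326), (334, 339)];149 [(300, 325), (334, 339)];152 [(304, 314), (334, 339)];155 [(310, 310), (333, 339)];158 [(333, 339)];161 [(332, 339)];164 [(332, 339)];167 [(331, 339)];170 [(332, 339)];173 [(329, 339)];176 [(256, 266), (332, 339)];179 [(334, 339)];
```

```bash
python3 -m crank '[[0,0,0.03,0,-0.004],[0,-0.01,0.08,0,-0.008],[0,-0.02,0.14,0,-0.012],[0,-0.03,0.2,0,-0.016],[0,-0.04,0.26,0,-0.02]]' |egrep 'pos|ft'; python3 -m crank '[[0,-0.01,0.06,0,-0.003],[0,-0.02,0.12,0,-0.006],[0,-0.03,0.18,0,-0.009],[0,-0.04,0.24,0,-0.012],[0,-0.05,0.3,0,-0.014]]' |egrep 'pos|ft'; python3 -m crank '[[0,-0.01,0.06,0,0],[0,-0.02,0.12,0,0],[0,-0.03,0.18,0,0],[0,-0.035,0.24,0,0],[0,-0.04,0.29,0,0]]'|egrep 'pos|ft';  python3 -m crank '[[0,-0.01,0.06,0,0],[0,-0.015,0.1,0,0],[0,-0.02,0.14,0,0],[0,-0.025,0.16,0,0],[0,-0.025,0.17,0,0]]'; python3 -m crank '[[0,0,0,0,0],[0,0,0,0,0]]'; python3 - <<'E'
from h import *
t,ct=snap('top','top18.png'); w,c=snap('wrist','w18.png')
P=scoop_pts([(72,50,4),(72,-50,4)],25,84.2); P[:,2]-=0.0; print(P.round(3),[np.round(proj(ct,p),1).tolist() for p in P])
cs=get_calibration('scene')
s,cs=snap('scene','s18.png')
print('scene pred',[np.round(proj(cs,p),1).tolist() for p in scoop_pts(CORN,25,84.2)])
cv2.imwrite('pics/c18.png',np.vstack([cv2.resize(t[150:260,70:230,::-1],(436,300)),cv2.resize(s[80:230,240:458,::-1],(436,300))]))
E
```

```text
position: [0.521, -0.0062, 0.2926]
ft_force: [0.8, -0.4, -3.1]
position: [0.511, 0.0539, 0.2928]
ft_force: [-0.3, 0.6, -2.9]
position: [0.5036, 0.1125, 0.2938]
ft_force: [0.1, -0.3, -3.9]
time: 33.38
position: [0.4987, 0.1456, 0.2938]
tool_rot: [2.301, 2.074, -0.008]
ft_force: [-0.1, 0.1, -3.8]
grip_width: 0.161
grip_force: 60.0
time: 33.62
position: [0.4988, 0.1452, 0.2939]
tool_rot: [2.302, 2.073, -0.008]
ft_force: [0.4, 0.8, -3.0]
grip_width: 0.161
grip_force: 60.0
[[0.463 0.292 0.218]
 [0.563 0.282 0.218]] [[117.4, 224.4], [122.9, 187.5]]
scene pred [[366.2, 114.8], [384.7, 133.8], [370.3, 108.2], [389.2, 127.0], [335.0, 90.1], [353.0, 109.2]]
```

```bash
python3 -m crank '[[0,0.005,0.04,-0.04,0],[0,0.005,0.04,-0.08,0],[0,0.005,0.04,-0.11,0],[0,0.005,0.04,-0.125,0],[0,0.005,0.04,-0.125,0]]' |egrep 'pos|ft'; for i in 1 2 3; do python3 -m crank '[[0,0,0,-0.01,0],[0,0,0,-0.02,0],[0,0,0,-0.02,0]]' |egrep 'pos|ft'; done
```

```text
position: [0.4996, 0.1534, 0.2686]
ft_force: [0.6, 1.2, -3.8]
position: [0.4996, 0.1535, 0.2647]
ft_force: [-1.0, -0.1, -3.2]
position: [0.4996, 0.1535, 0.2606]
ft_force: [0.2, 0.4, -3.4]
position: [0.4999, 0.1534, 0.2572]
ft_force: [0.2, -1.5, -0.6]
```

```bash
python3 -m crank '[[0,0,0,-0.03,0],[0,0,0,-0.06,0],[0,0,0,-0.09,0],[0,0,0,-0.11,0],[0,0,0,-0.11,0]]' |egrep 'pos|ft';python3 - <<'E'
from h import *
s,cs=snap('scene','s19.png')
for th in(20,25,30): print(th,[np.round(proj(cs,p),1).tolist() for p in scoop_pts([(72,-50,22),(72,-50,0),(-72,-50,0),(-72,-50,42),(28,-50,42)],th,84.2)])
hsv=cv2.cvtColor(s,cv2.COLOR_RGB2HSV)
for v in range(96,150,3):
    print(v,' '.join(f'{x//10:02d}' for x in hsv[v,330:400:2,2]))
E
```

```text
position: [0.4997, 0.1539, 0.2346]
ft_force: [0.0, 0.2, 1.4]
20 [[391.4, 139.7], [387.5, 146.2], [346.6, 141.0], [353.7, 127.5], [382.9, 131.8]]
25 [[387.5, 144.2], [383.2, 150.7], [344.5, 141.8], [352.7, 128.5], [380.2, 135.4]]
30 [[383.5, 148.6], [378.7, 154.8], [342.4, 142.4], [351.6, 129.4], [377.3, 139.0]]
96 13 03 07 09 09 07 04 02 04 03 04 03 03 03 03 03 03 03 03 03 03 05 18 20 20 20 19 18 19 19 21 20 20 20 21
99 17 02 03 05 04 08 07 01 02 03 03 02 03 02 02 02 03 01 02 02 04 10 12 12 12 12 12 11 12 12 19 21 21 20 20
102 13 03 03 02 02 02 03 02 02 02 02 03 03 01 02 02 01 02 02 04 07 12 12 12 12 12 12 12 12 12 12 19 21 21 20
105 03 03 03 02 03 03 03 03 05 03 02 01 02 02 01 02 01 03 03 05 10 12 11 12 11 12 12 11 12 11 12 12 19 21 21
108 03 02 03 02 02 03 03 02 03 06 07 10 11 14 10 10 11 12 12 13 13 15 14 15 16 17 17 17 18 18 19 19 20 20 20
111 03 03 03 01 00 01 02 08 17 18 17 20 20 20 19 18 19 19 19 19 19 18 18 18 19 19 19 19 19 19 19 19 19 18 18
114 01 03 03 02 02 01 04 11 12 12 14 15 16 18 19 19 19 19 20 20 20 20 20 20 19 18 17 16 14 13 13 12 12 11 12
117 02 03 02 02 02 03 11 1
[... 472 characters left out ...]
4 05 09 10 09 10 10 12 12 12 12 12 11 11 12 12
132 20 10 08 11 15 15 15 15 15 15 14 12 12 12 12 12 12 12 12 13 12 11 11 11 10 09 09 12 12 12 11 12 12 12 12
135 18 08 09 10 12 14 15 15 15 14 11 12 12 11 11 11 12 11 12 12 12 12 11 12 12 10 05 07 10 11 12 12 12 12 11
138 18 07 09 11 12 12 13 15 14 12 11 12 11 11 11 11 12 12 12 11 12 12 11 12 11 07 04 04 10 09 11 11 12 12 12
141 16 07 10 12 12 12 12 13 12 11 11 12 11 12 12 12 12 12 11 11 11 12 12 12 12 13 12 11 14 14 09 11 11 12 11
144 11 08 10 12 12 12 12 12 12 11 09 12 12 11 12 13 13 12 11 12 12 12 12 11 11 11 12 12 12 14 14 11 10 11 12
147 09 08 10 12 12 12 12 12 12 12 11 09 12 12 11 14 17 19 19 16 14 15 13 12 12 12 12 11 12 13 13 12 11 11 12
```

```bash
python3 -m crank '[[0,0,0.01,-0.02,0],[0,0.002,0.02,-0.035,0],[0,0.004,0.03,-0.035,0],[0,0.004,0.04,-0.035,0],[0,0.004,0.04,-0.035,0]]' |egrep 'pos|ft'; for i in 1 2; do python3 -m crank '[[0,0.001,0.01,0,0],[0,0.002,0.02,0,0],[0,0.002,0.02,0,0]]' |egrep 'pos|ft'; done
```

```text
position: [0.5005, 0.1621, 0.2279]
ft_force: [0.9, 0.6, 0.1]
position: [0.5008, 0.1655, 0.2276]
ft_force: [-0.1, -0.6, -0.9]
position: [0.501, 0.1689, 0.2272]
ft_force: [-0.2, -2.3, -3.0]
```

```bash
for i in 1; do python3 -m crank '[[0,0.001,0.01,0,0],[0,0.002,0.02,0,0],[0,0.002,0.02,0,0]]' |egrep 'pos|ft'; done
```

```text
position: [0.5012, 0.1723, 0.2269]
ft_force: [-0.2, -4.6, -5.1]
```

```bash
python3 -m crank '[[0,0,0,0,0],[0,0,0,0,0]]' 12|egrep 'pos|ft'; python3 -m crank '[[0,0.002,0.025,0.03,0],[0,0.005,0.05,0.06,0],[0,0.008,0.075,0.09,0],[0,0.01,0.1,0.117,0],[0,0.01,0.1,0.117,0]]'; cat >> h.py <<'E'
def rows(f,v0,v1,u0,u1,n='scene',dv=3,du=2,take=True):
    s=snap(n,f)[0] if take else cv2.imread('pics/'+f)[:,:,::-1]
    hsv=cv2.cvtColor(np.ascontiguousarray(s),cv2.COLOR_RGB2HSV)
    for v in range(v0,v1,dv): print(v,' '.join(f'{x//10:02d}' for x in hsv[v,u0:u1:du,2]))
E
python3 - <<'E'
from h import *
rows('s20.png',90,165,330,410)
cs=get_calibration('scene')
for th in(20,25,30,35): print(th,[np.round(proj(cs,p),1).tolist() for p in scoop_pts([(72,-50,22),(72,-50,0),(-72,-50,0),(-72,-50,42),(28,-50,42)],th,84.2)])
E
```

```text
position: [0.5019, 0.1753, 0.2285]
ft_force: [-0.6, 0.1, -2.7]
time: 38.83
position: [0.5037, 0.195, 0.2515]
tool_rot: [2.301, 2.076, -0.006]
ft_force: [-1.4, 2.2, -4.9]
grip_width: 0.16
grip_force: 12.0
90 22 21 21 21 20 20 19 19 09 02 03 04 03 06 08 02 01 03 03 02 03 01 02 02 03 01 01 04 05 17 19 19 20 20 19 20 20 20 21 20
93 19 18 18 17 18 18 19 19 09 03 04 02 02 03 04 02 02 03 03 02 02 02 02 02 01 02 03 04 10 20 20 20 20 21 21 20 20 20 20 20
96 17 17 17 18 18 19 19 15 05 03 03 02 02 01 02 02 04 03 01 02 02 02 01 02 02 03 03 04 13 19 20 20 20 20 20 20 20 20 20 19
99 19 20 20 20 20 20 13 03 02 03 02 02 01 02 03 02 03 05 05 06 07 09 09 11 11 11 12 12 12 12 19 20 21 20 20 20 20 20 19 19
102 20 20 20 20 19 12 03 03 02 03 02 00 02 02 01 05 11 12 12 12 12 11 12 12 11 12 12 11 12 12 12 19 21 21 20 20 20 19 19 19
105 20 19 19 18 10 03 02 02 02 02 02 02 01 02 06 11 11 12 12 11 12 12 11 11 11 11 12 12 11 12 12 12 18 20 20 20 19 19 19 19
108 18 18 19 11 03 03 02 02 02 02 03 01 02 03 10 12 12 12 12 13 13 14 14 15 16 17 17 17 18 17 19 19 20 20 20 20 19 19 19 19
111 19 19 19 19 14 07 02 02 02 0
[... 1835 characters left out ...]
10 12 12 12 12 12 12 12 12 12 12 12 12 10 09 11 11 10 10 09 09 10 11 11 13 13 13 12 13 12 12 11 11 12 12 12 12 12 13
159 08 10 12 12 12 12 12 12 12 12 12 12 12 12 10 07 08 08 12 13 13 13 13 13 13 13 12 12 12 12 12 12 12 12 12 12 12 13 12 12
162 08 10 12 12 12 12 12 12 12 12 12 12 12 12 08 06 07 09 13 12 12 12 12 12 12 12 12 12 12 12 12 12 12 12 12 12 12 13 12 13
20 [[405.5, 131.9], [401.4, 138.6], [361.4, 132.9], [368.8, 119.2], [397.3, 123.8]]
25 [[401.6, 136.5], [397.1, 143.0], [359.3, 133.7], [367.7, 120.2], [394.6, 127.5]]
30 [[397.4, 140.9], [392.6, 147.2], [357.2, 134.3], [366.6, 121.1], [391.6, 131.1]]
35 [[393.1, 145.1], [387.8, 151.2], [355.2, 134.7], [365.5, 122.0], [388.5, 134.5]]
```

```bash
python3 - <<'E'
from h import *
cs=get_calibration('scene'); B=np.array([.517,.321,0]); ux=np.array([.1071,.9942,0]); uy=np.array([-.9942,.1071,0])
def b(x,y,z): return np.round(proj(cs,B+ux*x/1e3+uy*y/1e3+[0,0,z/1e3]),1).tolist()
print('open corners',[b(*q) for q in[(-105,-66,180),(-105,66,180),(-10,-66,180),(-10,66,180)]])
for ph in(10,20,30,40,50):
    c,s=np.cos(np.radians(ph)),np.sin(np.radians(ph)); print(ph,[b(-104+90*c,y,180-90*s) for y in(-63,63)])
s=cv2.imread('pics/s20.png'); o=cv2.resize(s[80:180,310:440],None,fx=6,fy=6,interpolation=cv2.INTER_CUBIC); cv2.imwrite('pics/c20.png',cv2.convertScaleAbs(o,alpha=1.2))
E
```

```text
open corners [[362.9, 152.2], [340.7, 126.1], [393.5, 145.5], [369.6, 120.4]]
10 [[390.1, 149.8], [367.6, 125.7]]
20 [[387.7, 154.5], [365.5, 130.1]]
30 [[384.6, 158.9], [362.7, 134.5]]
40 [[380.9, 163.1], [359.4, 138.5]]
50 [[376.8, 167.0], [355.6, 142.2]]
```

View pics/c20.png

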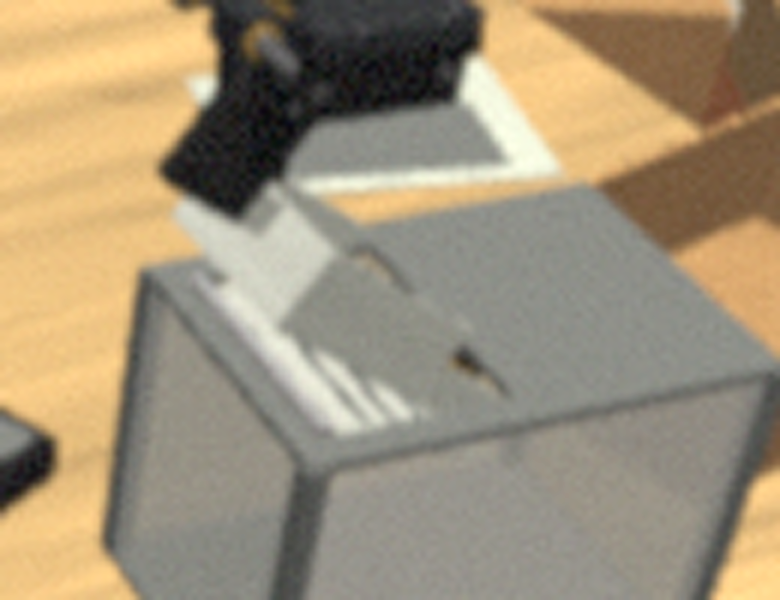

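```bash
python3 -m crank '[[0,0.003,0.03,0.027,0],[0,0.006,0.06,0.052,0],[0,0.009,0.09,0.076,0],[0,0.013,0.12,0.098,0],[0,0.013,0.12,0.098,0]]'; python3 -m crank '[[0,0,0,0,0],[0,0,0,0,0]]' 60; python3 - <<'E'
from h import *
s,cs=snap('scene','s21.png')
for th in(25,30,35,40,45): print(th,[np.round(proj(cs,p),1).tolist() for p in scoop_pts([(-72,-50,0),(-72,-50,42),(-72,50,42),(28,-50,42)],th,84.2)])
rows('s21.png',93,140,346,396,take=False)
E
```

```text
time: 39.5
position: [0.5064, 0.2181, 0.2712]
tool_rot: [2.301, 2.075, -0.007]
ft_force: [-2.0, 1.2, -4.9]
grip_width: 0.161
grip_force: 12.0
time: 39.75
position: [0.5067, 0.2172, 0.2711]
tool_rot: [2.302, 2.073, -0.006]
ft_force: [-1.6, 0.9, -4.3]
grip_width: 0.156
grip_force: 60.0
25 [[368.3, 125.9], [377.0, 112.2], [358.0, 93.5], [403.6, 120.0]]
30 [[366.2, 126.6], [375.8, 113.2], [357.0, 94.4], [400.6, 123.6]]
35 [[364.2, 127.0], [374.7, 114.1], [355.9, 95.3], [397.4, 127.0]]
40 [[362.2, 127.3], [373.5, 114.9], [354.8, 96.0], [394.0, 130.3]]
45 [[360.2, 127.4], [372.3, 115.6], [353.6, 96.7], [390.5, 133.3]]
93 20 15 06 03 03 02 03 03 01 02 01 02 08 19 20 20 20 20 20 20 20 20 20 20 21
96 11 03 03 03 02 02 02 02 02 02 01 07 17 20 19 20 20 20 19 18 18 19 20 20 20
99 04 03 02 02 02 02 02 02 02 02 05 11 12 12 11 12 11 11 11 11 11 12 19 20 20
102 17 08 03 03 02 03 03 02 04 08 10 12 12 12 11 12 11 11 12 12 11 11 12 18 20
105 18 18 13 04 02 02 03 07 12 12 11 11 11 12 12 12 12 11 12 11 11 12 11 12 19
108 19 19 18 17 09 05 10 11 13 16 12 13 13 14 14 15 16 17 17 17 18 17 18 19 20
111 18 18 19 19 18 17 13 14 18 19 18 19 19 18 18 18 19 19 18 19 19 19 19 18 18
114 18 18 18 19 19 18 18 18 18 18 19 18 19 19 20 19 19 18 17 16 14 13 12 12 12
117 20 19 19 18 18 18 18 18 18 18 18 18 16 12 13 12 11 12 12 12 11 11 11 12 11
120 19 19 17 17 17 18 19 19 18 18 17 13 11 11 11 11 11 12 11 11 11 12 11 11 11
123 12 11 11 11 10 14 18 19 18 16 12 11 11 11 11 11 11 11 12 11 12 11 12 12 11
126 10 11 11 12 14 14 15 17 14 11 12 12 11 11 11 11 12 12 12 12 12 11 11 11 11
129 16 19 19 18 18 17 17 16 14 12 11 12 11 11 11 11 11 11 12 12 12 11 11 11 11
132 12 15 18 19 16 16 18 16 18 15 11 12 12 12 12 11 11 11 11 11 12 12 11 12 11
135 11 11 14 16 19 18 15 18 14 17 15 14 12 11 11 11 11 11 11 12 11 11 11 12 12
138 10 12 11 13 17 19 19 13 17 15 17 18 15 15 12 12 12 11 11 11 09 08 11 11 11
```

```bash
python3 -m crank '[[0,0,0,-0.03,0],[0,-0.003,-0.03,-0.05,0],[0,-0.008,-0.08,-0.055,0],[0,-0.014,-0.13,-0.055,0],[0,-0.019,-0.174,-0.055,0]]' 60; python3 -m crank '[[0,0,0,0,0],[0,0,0,0,0],[0,0,0,0,0],[0,0,0,0,0]]' |egrep 'pos|ft'; python3 - <<'E'
from h import *
s,cs=snap('scene','s22.png')
B=np.array([.517,.321,0]); ux=np.array([.1071,.9942,0]); uy=np.array([-.9942,.1071,0])
def b(x,y,z): return np.round(proj(cs,B+ux*x/1e3+uy*y/1e3+[0,0,z/1e3])).astype(int).tolist()
print('box floor',[b(*q) for q in[(-120,-80,5),(-120,80,5),(120,-80,5),(120,80,5)]],'front top',b(-120,-85,175),b(120,-85,175))
poly=np.array([b(*q) for q in[(-120,-80,5),(-120,80,5),(120,80,5),(120,-80,5)]])
g=cv2.cvtColor(s,cv2.COLOR_RGB2GRAY); m=np.zeros_like(g); cv2.fillPoly(m,[poly],1)
g0=cv2.imread('pics/s21.png',0); d=cv2.absdiff(g,g0)*m; ys,xs=np.where(d>25); print('changed px on floor',len(xs),xs.mean() if len(xs) else 0,ys.mean() if len(ys) else 0,(g[m>0]<70).sum(),(g0[m>0]<70).sum())
E
```

```text
time: 40.42
position: [0.5026, 0.1832, 0.2605]
tool_rot: [2.303, 2.075, -0.003]
ft_force: [0.5, 5.8, 0.7]
grip_width: 0.157
grip_force: 60.0
position: [0.5029, 0.1824, 0.2601]
ft_force: [0.8, 1.0, 4.1]
box floor [[351, 204], [327, 171], [421, 186], [393, 156]] front top [361, 159] [437, 142]
changed px on floor 70 383.0 170.85714285714286 143 155
```

```bash
python3 - <<'E'
from h import *
g=lambda f:cv2.GaussianBlur(cv2.imread('pics/'+f,0),(3,3),0).astype(int)
a,b,z=g('s21.png'),g('s22.png'),g('s18.png')
for n,d in(('22-18',b-z),('21-18',a-z)):
    print(n)
    for v in range(144,206,4): print(v,' '.join(f'{x:4d}' for x in d[v,330:436:4]))
E
python3 - <<'E'
from h import *
s,c=snap('wrist','w22.png'); 
for r in rects(s,c,.18,60,60,9000): print(r)
E
```

```text
22-18
144    0   -1    1    3   -1    1    2   -8  -82  -84  -41  -67  -33  -58  -61  -63   -7    0    0    2    1    0    1    3    1    0   -1
148    1    0    1    2    0    2    1    1  -14  -84  -77  -76  -48  -30  -12   -2    1    1    1    1   -1    2    0    1   -2    1    1
152    1    1    0    0    1    0    0    0    2  -16   -7    0    2    1    0   -1    0   -1  -18   -3    1    2    2    0    1    0    0
156    2    1    0    1   -1    1    0    1    2    1    0    3    1   -1    1    4    0  -17  -21  -20    0    1    1    0    2    1   -1
160    1    0   -1    1    1    1    1    2    1    1    0   -5    6    1    0   -2  -22  -22  -23  -25  -22    1    3    1    1    1    1
164    0   -1    0    0    0    1    0   -1    0    1    0  -25  -20   -5   -4  -21  -22  -22  -21  -22    0    1    2   -1    2    0    1
168    2    2    1    1    2    0    0   -1    0    1   -4  -25  -25  -22  -17  -20  -20  -24  -18    0    2    0    0    2    2    1    0
172    2    1   -1    1    0    1    1    0    2    2    0  -22  -27  -24  -21  -12  -24  -13    1    1    1    2    2   
[... 2923 characters left out ...]
   1    0    1    1
196    1    2    0    1    0   -1   -2   -2    0   -1   -1   -1    1    0    0    0    1    0    1    0    0    1   -1   -1    0   -1    0
200    1    1    1    0    0    0   -2   -1    0    1    1    1    0    0    0    0    0   -1    0    0    1    1    0    0   -1    0   -1
204    1    1    1   -1    0    1    0    2    0    1   -1    2   -1    1    0    0    0    0    1    1    0    1    0    0    1    0   -3
(array([142., 172.]), array([404.8, 202.9,  55.6,  40.5, -69. ]))
(array([319., 144.]), array([560.8, 208.9,  92.5,   8.2, -85.6]))
(array([248.,  27.]), array([510. , 310.8,  45.9,   8.4,  -5.7]))
(array([470.,  26.]), array([686.2, 296.4,  32.4,   7.9,  89.8]))
```

```bash
python3 -m crank '[[0,-0.005,-0.05,0.06,0],[0,-0.015,-0.15,0.18,0],[0,-0.03,-0.3,0.32,0],[0,-0.04,-0.4,0.42,0],[0,-0.04,-0.4,0.42,0]]'; python3 -m crank '[[0,0,0,0,0],[0,0,0,0,0],[0,0,0,0,0]]' |egrep 'pos|ft'; python3 - <<'E'
from h import *
s,cs=snap('scene','s23.png')
g=lambda f:cv2.GaussianBlur(cv2.imread('pics/'+f,0),(3,3),0).astype(int)
d=((g('s23.png')-g('s18.png'))<-12).astype('uint8'); d[:149]=0;d[:,:330]=0;d[205:]=0;d[:,440:]=0
n,l,st,ce=cv2.connectedComponentsWithStats(d)
for q in st[1:]:
    if q[4]>30: print(q)
for r in rects(s,cs,.18,60,60,500): print(r) if 330<r[0][0]<440 else 0
t,ct=snap('top','top23.png')
for th in (35,40,45,50): print(th,[np.round(proj(cs,p),1).tolist() for p in scoop_pts([(72,-50,22),(72,-50,0),(-72,-50,0),(-72,-50,42)],th,84.2)])
rows('s23.png',102,172,310,372,take=False)
E
```

```text
time: 41.65
position: [0.4948, 0.0996, 0.3442]
tool_rot: [2.305, 2.068, -0.009]
ft_force: [-0.5, 0.4, -1.6]
grip_width: 0.156
grip_force: 60.0
position: [0.4941, 0.1034, 0.3428]
ft_force: [0.3, -1.0, -2.1]
[371 151  41  32 606]
35 [[369.9, 123.3], [364.4, 129.9], [327.2, 110.5], [337.9, 96.3]]
40 [[365.0, 127.6], [359.2, 133.9], [325.0, 110.7], [336.6, 97.1]]
45 [[360.0, 131.5], [353.9, 137.5], [322.8, 110.8], [335.3, 97.9]]
50 [[354.9, 135.2], [348.4, 140.8], [320.6, 110.7], [334.0, 98.6]]
102 18 19 18 18 18 18 18 18 18 18 18 15 11 11 11 12 17 18 19 20 20 19 14 11 11 12 11 12 11 11 12
105 20 20 20 20 19 18 18 18 18 17 13 11 11 11 11 11 11 13 17 19 20 20 19 13 11 11 11 11 11 12 11
108 19 19 19 19 19 19 18 18 16 12 11 11 11 11 11 11 11 11 11 13 19 20 20 18 12 11 12 12 12 12 13
111 19 19 18 18 18 18 18 17 12 11 12 12 11 11 11 11 11 11 11 11 12 16 19 20 19 18 18 18 19 18 18
114 19 19 19 19 19 19 19 19 19 16 11 11 11 11 11 11 11 11 11 11 11 12 12 15 18 19 19 19 19 20 19
117 19 19 19 18 19 18 18 18 18 18 18 15 11 11 12 11 11 11 11 11 11 11 11 11 14 19 19 18 17 16 15
120 18 18 19 18 19 18 
[... 1023 characters left out ...]
 12 11 13 15 19 19 18
153 11 11 09 04 08 17 19 18 18 16 07 09 11 12 12 12 12 12 12 12 12 12 11 10 10 11 11 11 12 11 11
156 08 05 03 03 05 16 17 17 17 13 06 09 12 12 12 12 12 12 12 12 12 12 12 12 10 09 11 11 10 10 09
159 03 02 02 03 11 17 18 18 18 10 08 10 12 12 12 12 12 12 12 12 12 12 12 12 10 07 08 08 12 12 13
162 01 04 11 18 19 19 19 19 18 09 08 10 12 12 12 12 12 12 12 12 12 11 12 12 08 06 07 09 12 12 12
165 11 18 19 19 19 20 20 20 18 07 09 11 12 12 12 12 12 12 12 11 12 11 11 11 06 06 06 11 12 12 12
168 20 19 20 20 20 20 20 20 17 06 09 11 11 12 11 11 11 11 11 11 11 11 11 10 06 06 08 12 12 12 12
171 19 19 19 19 19 19 19 19 17 08 09 11 11 10 11 11 11 10 11 10 11 11 11 08 06 06 09 12 12 12 12
```

```bash
python3 -m crank '[[0,0.03,-0.15,0,0.01],[0,0.08,-0.35,0,0.02],[0,0.147,-0.58,0,0.034],[0,0.147,-0.58,0,0.034],[0,0.147,-0.58,0,0.034]]' |egrep 'pos|ft'; python3 -m crank '[[0,0,0,-0.25,0],[0,0,0,-0.5,0],[0,0,0,-0.75,0],[0,0,0,-0.95,0],[0,0,0,-0.95,0]]';python3 -m crank '[[0,0,0,0,0],[0,0,0,0,0]]'
```

```text
position: [0.5238, -0.0125, 0.3437]
ft_force: [-0.2, -0.8, -2.8]
time: 43.38
position: [0.521, -0.0117, 0.1509]
tool_rot: [2.067, 2.314, -0.009]
ft_force: [0.1, 0.5, -1.9]
grip_width: 0.157
grip_force: 60.0
time: 43.62
position: [0.5256, -0.0128, 0.1561]
tool_rot: [2.065, 2.307, 0.005]
ft_force: [0.9, -0.7, -1.8]
grip_width: 0.156
grip_force: 60.0
```

```bash
python3 -m crank '[[0,-0.01,0,-0.06,0],[0,-0.01,0,-0.12,0],[0,-0.01,0,-0.15,0],[0,-0.01,0,-0.15,0]]'|egrep 'pos|ft'; for i in 1 2 3; do python3 -m crank '[[0,0,0,-0.01,0],[0,0,0,-0.02,0],[0,0,0,-0.02,0]]'|egrep 'pos|ft'; done
```

```text
position: [0.5213, -0.0134, 0.123]
ft_force: [-0.1, 0.4, -2.6]
position: [0.5225, -0.0135, 0.1207]
ft_force: [-1.3, -0.5, 2.4]
position: [0.5238, -0.015, 0.1192]
ft_force: [-2.2, -5.6, 17.2]
position: [0.5254, -0.0175, 0.1168]
ft_force: [-1.4, -9.1, 22.0]
```

```bash
python3 -m crank '[[0,0,-0.02,0.02,0],[0,0,-0.02,0.02,0]]' 10|egrep 'pos|ft'; python3 -m crank '[[0,0.005,-0.06,-0.07,0],[0,0.01,-0.11,-0.13,0],[0,0.015,-0.2,-0.22,0],[0,0.025,-0.27,-0.32,0],[0,0.025,-0.27,-0.32,0]]'|egrep 'pos|ft';python3 -m crank '[[0,0.005,-0.03,-0.06,0],[0,0.01,-0.06,-0.12,0],[0,0.012,-0.08,-0.17,0],[0,0.015,-0.1,-0.22,0],[0,0.015,-0.1,-0.22,0]]'; python3 - <<'E'
from h import *
tiltcheck('s24.png',96.3,())
edge('s24.png')
cs=get_calibration('scene')
for th in(0,5,10): print(th,[np.round(proj(cs,p),1).tolist() for p in scoop_pts([(72,-50,22),(72,-50,0),(-72,-50,0)],th,96.3)])
E
```

```text
position: [0.5228, -0.018, 0.1165]
ft_force: [1.1, -3.9, 4.5]
position: [0.5246, -0.0717, 0.0495]
ft_force: [0.1, 0.4, -1.9]
time: 46.75
position: [0.5314, -0.093, 0.0085]
tool_rot: [2.066, 2.305, 0.0]
ft_force: [-0.9, -1.7, 4.6]
grip_width: 0.165
grip_force: 10.0
tray bbox 273 185 318 217 528
174 (np.int64(268), np.int64(275), 8); 176 -; 178 -; 180 -; 182 (np.int64(284), np.int64(298), 7); 184 (np.int64(270), np.int64(298), 15); 186 (np.int64(276), np.int64(299), 24); 188 (np.int64(274), np.int64(302), 29); 190 (np.int64(279), np.int64(304), 23); 192 (np.int64(285), np.int64(306), 22); 194 (np.int64(286), np.int64(308), 23); 196 (np.int64(287), np.int64(310), 24); 198 (np.int64(287), np.int64(312), 26); 200 (np.int64(287), np.int64(318), 32); 202 (np.int64(286), np.int64(317), 32); 204 (np.int64(285), np.int64(317), 33); 206 (np.int64(285), np.int64(313), 29); 208 (np.int64(282), np.int64(309), 28); 210 (np.int64(277), np.int64(306), 30); 212 (np.int64(272), np.int64(302), 31); 214 (np.int64(272), np.int64(299), 28); 216 (np.int64(274), np.int64(295), 22); 218 (np.int64(276), np.int64(291), 16); 220 (np.int64(277), np.int64(288), 12); 222 (np.int64(277), np.int64(283), 7); 224 (np.int64(277), np.int64(281), 5); 
0 [[318.2, 204.4], [317.5, 209.8], [275.9, 228.8]]
5 [[316.6, 208.8], [315.4, 214.4], [274.3, 230.2]]
10 [[314.7, 213.2], [313.0, 218.8], [272.6, 231.6]]
```

```bash
python3 -m crank '[[0.4,0,0,0,0],[0.4,0,0,0,0],[0.4,0,0,0,0],[0.45,0,0,0,0],[0.45,0,0,0.2,0]]' 30 |egrep 'pos|ft'; python3 -m crank '[[0.45,0,0,0.3,0],[0.45,0,-0.2,0.6,0],[0.45,0,-0.5,0.8,0],[0.45,0,-0.7,0.8,0],[0.45,0,-0.7,0.8,0]]'|egrep 'pos|ft'; python3 - <<'E'
from h import *
s,cs=snap('scene','s25.png'); edge('s25.png'); w,c=snap('wrist','w25.png')
for r in rects(w,c,.083,60,100,9000): print(r)
t,ct=snap('top','top25.png')
for n,i,cc in(('top',t,ct),('wrist',w,c)):
    hsv=cv2.cvtColor(i,cv2.COLOR_RGB2HSV); m=((hsv[...,1]<60)&(hsv[...,2]>150)).astype('uint8')
    for k in cv2.findContours(m,cv2.RETR_EXTERNAL,cv2.CHAIN_APPROX_SIMPLE)[0]:
        if cv2.contourArea(k)>400:
            P=np.array([onz(cc,*p[0],.02)[:2]*1000 for p in k],'float32'); print(n,cv2.contourArea(k),k[:,0].mean(0).round(),cv2.minAreaRect(P))
B=[(-85,65),(-85,-65),(85,65),(85,-65)]
E
```

```text
position: [0.5269, -0.0908, 0.0456]
ft_force: [0.3, 0.7, 0.6]
position: [0.5288, -0.2375, 0.2095]
ft_force: [0.7, -0.1, 0.0]
174 (np.int64(268), np.int64(275), 8); 176 (np.int64(257), np.int64(266), 10); 178 (np.int64(250), np.int64(255), 6); 180 -; 182 -; 184 -; 186 (np.int64(282), np.int64(299), 12); 188 (np.int64(278), np.int64(299), 22); 190 (np.int64(272), np.int64(301), 29); 192 (np.int64(267), np.int64(303), 37); 194 (np.int64(262), np.int64(305), 44); 196 (np.int64(259), np.int64(307), 49); 198 (np.int64(265), np.int64(309), 44); 200 (np.int64(265), np.int64(311), 47); 202 (np.int64(264), np.int64(313), 50); 204 (np.int64(264), np.int64(318), 55); 206 (np.int64(264), np.int64(318), 55); 208 (np.int64(264), np.int64(317), 52); 210 (np.int64(265), np.int64(314), 50); 212 (np.int64(266), np.int64(309), 44); 214 (np.int64(266), np.int64(304), 39); 216 (np.int64(269), np.int64(300), 31); 218 (np.int64(270), np.int64(294), 24); 220 (np.int64(272), np.int64(291), 20); 222 (np.int64(274), np.int64(286), 13); 224 (np.int64(275), np.int64(281), 6); 
(array([230., 182.]), array([ 504.4, -246. ,   24.6,   10.7,  -10.5]))
(array([454., 134.]), array([ 728.5, -173.5,   38.4,   35.6,    5.9]))
(array([266.,  30.]), array([528.1, -98. , 101.9,  46.1,   6.4]))
(array([110.,  40.]), array([ 386.3, -119.7,   60.6,    4.3,   79.2]))
top 3236.0 [ 40. 340.] ((122.8918228149414, 589.0633544921875), (208.4395751953125, 148.6708221435547), 72.87367248535156)
top 1193.0 [234. 210.] ((519.4425659179688, 10.419174194335938), (96.80731964111328, 151.88265991210938), 6.10239315032959)
top 1323.5 [132. 209.] ((528.1785888671875, 322.99237060546875), (100.6761703491211, 145.1086883544922), 83.35939025878906)
```

```bash
python3 -m crank '[[0.9,0.1,0.2,0.1,0],[0.9,0.25,0.5,0.2,0],[0.9,0.4,0.8,0.2,0],[0.9,0.5,1,0.2,0],[0.9,0.5,1,0.2,0]]' 40|egrep pos; python3 -m crank '[[0.9,0.15,0.13,0,0],[0.9,0.3,0.26,0,0],[0.9,0.3,0.26,0,0],[0.9,0.3,0.26,0,0]]'|egrep 'pos|rot'; python3 - <<'E'
from h import *
w,c=snap('wrist','w26.png'); t=cv2.imread('pics/top25.png')[:,:,::-1]; ct=get_calibration('top')
R=np.array(c['R']);print('cam',(-R.T@np.array(c['t'])).round(3),get_state()['position'],get_state()['joint_positions'][6])
for r in rects(w,c,.1,60,100,20000): print(r)
print('top',[r for r in rects(t,ct,.1,75,60,600) if abs(r[0][0]-227)<10])
# terminals: yellow
for n,i,cc in(('w',w,c),('t',t,ct)):
    hsv=cv2.cvtColor(np.ascontiguousarray(i),cv2.COLOR_RGB2HSV); m=cv2.inRange(hsv,(15,110,110),(35,255,255))
    nn,l,st,ce=cv2.connectedComponentsWithStats(m)
    for q,e in zip(st[1:],ce[1:]):
        if 3<q[4]<400 and abs(onz(cc,*e,.1)[0]-.69)<.07 and abs(onz(cc,*e,.1)[1]-.015)<.07: print(n,q[4],e.round(1),onz(cc,*e,.1).round(4))
E
```

```text
position: [0.6308, -0.0212, 0.2456]
position: [0.689, 0.0205, 0.2471]
tool_rot: [2.067, 2.309, -0.003]
cam [0.674 0.101 0.439] [0.68904319 0.01977296 0.24766917] 0.1824780852211415
(array([284., 296.]), array([ 745.2, -140.4,   33.5,   21. ,    5.2]))
(array([255., 166.]), array([689.6,  21.5,  69.3,  37.1, -73.2]))
(array([154., 127.]), array([555.4,  34.3, 128.9,  98.4, -84. ]))
(array([10., 22.]), array([441.1, 138. ,  35.2,  16.5,  82.4]))
top [(array([233., 209.]), array([514.9, -17.1, 197.4, 115.2, -83.9])), (array([227., 155.]), array([681.6,  11. ,  58.1,  54.8,  18.2]))]
w 69 [254. 160.] [0.6874 0.0288 0.1   ]
w 65 [258.8 185.4] [6.959e-01 2.000e-04 1.000e-01]
t 10 [230.8 149. ] [6.983e-01 4.000e-04 1.000e-01]
t 9 [221. 152.] [0.6892 0.0302 0.1   ]
```

```bash
python3 -m crank '[[0.9,0,0,0,-0.148],[0.9,0,0,0,-0.148],[0.9,0,0,0,-0.148],[0.9,0,0,0,-0.148],[0.9,0,0,0,-0.148]]' 40|egrep pos; python3 -m crank '[[0.9,0.012,-0.025,0,-0.0735],[0.9,0.012,-0.025,0,-0.0735],[0.9,0.012,-0.025,0,-0.0735],[0.9,0.012,-0.025,0,-0.0735],[0.9,0.012,-0.025,0,-0.0735]]'|egrep 'pos|rot'; python3 - <<'E'
from h import *
w,c=snap('wrist','w27.png')
print(get_state()['position'],get_state()['joint_positions'][6])
for r in rects(w,c,.1,60,300,20000): print(r)
hsv=cv2.cvtColor(w,cv2.COLOR_RGB2HSV); m=cv2.inRange(hsv,(15,110,110),(35,255,255))
nn,l,st,ce=cv2.connectedComponentsWithStats(m)
for q,e in zip(st[1:],ce[1:]):
    if 3<q[4]<400 and abs(onz(c,*e,.1)[0]-.69)<.07 and abs(onz(c,*e,.1)[1]-.015)<.07: print(q[4],e.round(1),onz(c,*e,.1).round(4))
c1=get_calibration('top')
for e,tp in zip([(e) for q,e in zip(st[1:],ce[1:]) if 20<q[4]<200][:2],[(230.8,149),(221,152)]): print(tri(c,e,c1,tp),tri(c,e,c1,(452-tp[0],301-tp[1])))
E
```

```text
position: [0.6891, 0.0195, 0.2485]
position: [0.6919, 0.0152, 0.2483]
tool_rot: [3.076, 0.449, -0.043]
[0.69201527 0.01540506 0.24816096] -1.1078350238780192
(array([256., 154.]), array([698.3,  16.7,  57.6,  49.7, -73.9]))
(array([407., 149.]), array([ 758.8, -143.1,   35.7,   34.5,   87.8]))
(array([499., 130.]), array([ 804.4, -233. ,   77.2,   27.5,   30.8]))
(array([196.,  48.]), array([796.9,  94.5, 272.4,  78.1, -73. ]))
60 [240.1 166.8] [0.6871 0.0291 0.1   ]
61 [267.  166.6] [6.958e-01 4.000e-04 1.000e-01]
(array([0.69268771, 0.01461788, 0.10688933]), np.float64(0.030565082815253504)) (array([0.68810765, 0.02920803, 0.10406358]), np.float64(0.0001300389811424089))
(array([0.69219873, 0.01543451, 0.11500915]), np.float64(0.029496021029995937)) (array([6.96927119e-01, 1.87347726e-04, 1.03884007e-01]), np.float64(0.0015862792472560701))
```

```bash
python3 -m crank '[[0.9,0,0,-0.25,0],[0.9,0,0,-0.5,0],[0.9,0,0,-0.75,0],[0.9,0,0,-0.95,0],[0.9,0,0,-0.95,0]]' 40|egrep 'pos|ft'; python3 -m crank '[[0.9,0,0,-0.05,0],[0.9,0,0,-0.09,0],[0.5,0,0,-0.09,0],[0.5,0,0,-0.09,0],[0.5,0,0,-0.09,0]]'|egrep 'pos|ft'; python3 -m crank '[[0.5,0,0,0,0],[0.5,0,0,0,0],[0.5,0,0,0,0],[0.5,0,0,0.1,0],[0.5,0,0,0.25,0]]';  python3 -m crank '[[0.5,0,0,0,0],[0.5,0,0,0,0]]'
```

```text
position: [0.6894, 0.0162, 0.0545]
ft_force: [0.7, 0.6, 1.1]
position: [0.6929, 0.0152, 0.0407]
ft_force: [-0.1, -1.2, 2.1]
time: 52.55
position: [0.6904, 0.017, 0.0888]
tool_rot: [3.077, 0.449, -0.051]
ft_force: [0.3, -0.1, -2.6]
grip_width: 0.686
grip_force: 39.9
time: 52.8
position: [0.6914, 0.0164, 0.0887]
tool_rot: [3.076, 0.448, -0.047]
ft_force: [-0.2, -0.3, -2.9]
grip_width: 0.684
grip_force: 39.9
```

```bash
python3 -m crank '[[0.5,0,0,0.25,0.02],[0.5,0,0,0.5,0.04],[0.5,0,0,0.75,0.065],[0.5,0,0,0.87,0.09],[0.5,0,0,0.87,0.12]]' 60|egrep 'pos|ft'; python3 -m crank '[[0.5,-0.1,0.15,0,0.03],[0.5,-0.25,0.35,0,0.067],[0.5,-0.4,0.55,0,0.067],[0.5,-0.55,0.75,0,0.067],[0.5,-0.65,0.95,0,0.067]]'|egrep 'pos|ft'; python3 -m crank '[[0.5,-0.1,0.15,0,0],[0.5,-0.24,0.36,0,0],[0.5,-0.24,0.36,0,0],[0.5,-0.24,0.36,0,0]]'; python3 - <<'E'
from h import *
s,cs=snap('scene','s28.png');t,ct=snap('top','top28.png');w,c=snap('wrist','w28.png')
print(get_state()['position'])
for r in rects(s,cs,.2,50,100,3000): print('s',r[0]) if 320<r[0][0]<450 else 0
B=np.array([.517,.321,0]); ux=np.array([.1071,.9942,0]); uy=np.array([-.9942,.1071,0])
print(get_state()['joint_positions'])
E
```

```text
position: [0.6929, 0.0157, 0.2649]
ft_force: [-0.5, -0.1, -3.0]
position: [0.5598, 0.2071, 0.2622]
ft_force: [0.1, -0.6, -3.5]
time: 54.55
position: [0.5138, 0.2772, 0.2625]
tool_rot: [2.305, 2.07, -0.012]
ft_force: [0.5, -0.2, -3.0]
grip_width: 0.688
grip_force: 59.9
[0.51493512 0.27601367 0.26336719]
s [384.  74.]
s [396.  24.]
[-1.04553406  0.15981942  0.54610021  1.52921975 -0.03896693  1.47163589
 -0.61208862]
```

```bash
python3 -m crank '[[0.5,-0.01,0.035,-0.05,0],[0.5,-0.01,0.035,-0.1,0],[0.5,-0.01,0.035,-0.15,0],[0.5,-0.01,0.035,-0.175,0],[0.5,-0.01,0.035,-0.175,0]]'|egrep 'pos|ft'; for i in 1 2 3 4; do python3 -m crank '[[0.5,0,0,-0.012,0],[0.5,0,0,-0.025,0],[0.5,0,0,-0.025,0]]'|egrep 'pos|ft'; done
```

```text
position: [0.5121, 0.2845, 0.2283]
ft_force: [1.0, -0.0, -3.3]
position: [0.5122, 0.2847, 0.2237]
ft_force: [0.1, -0.7, -4.1]
position: [0.5124, 0.2849, 0.2194]
ft_force: [-0.3, 0.3, 1.6]
position: [0.5124, 0.2847, 0.2138]
ft_force: [-1.6, 0.2, 1.4]
position: [0.5124, 0.2843, 0.2087]
ft_force: [-0.1, -0.5, 3.4]
```

```bash
python3 -m crank '[[0.5,0,0,-0.08,0],[0.5,0,0,-0.16,0],[0.5,0,0,-0.24,0],[0.5,0,0,-0.32,0],[0.5,0,0,-0.32,0]]'|egrep 'pos|ft'; python3 -m crank '[[0.5,0,0,-0.06,0],[0.5,0,0,-0.11,0],[0.5,0,0,-0.13,0],[0.5,0,0,-0.13,0]]'; for i in 1 2 3; do python3 -m crank '[[0.5,0,0,-0.01,0],[0.5,0,0,-0.02,0],[0.5,0,0,-0.02,0]]'|egrep 'pos|ft'; done
```

```text
position: [0.511, 0.2855, 0.1424]
ft_force: [0.1, 5.0, -3.2]
time: 57.95
position: [0.5119, 0.2853, 0.1182]
tool_rot: [2.306, 2.07, -0.008]
ft_force: [1.2, 5.2, -4.2]
grip_width: 0.682
grip_force: 59.9
position: [0.5124, 0.2848, 0.1148]
ft_force: [1.5, 4.5, -2.4]
position: [0.5124, 0.2847, 0.1106]
ft_force: [-0.5, 4.2, -1.9]
position: [0.5123, 0.2847, 0.1066]
ft_force: [1.4, 4.2, -3.1]
```

```bash
for i in 1 2; do python3 -m crank '[[0.5,0,0,-0.012,0],[0.5,0,0,-0.025,0],[0.5,0,0,-0.025,0]]'|egrep 'pos|ft'; done; python3 -m crank '[[0.5,0.002,0.02,0,0],[0.5,0.005,0.045,0,0],[0.5,0.005,0.045,0,0]]'|egrep 'pos|ft'
```

```text
position: [0.5122, 0.2847, 0.1015]
ft_force: [1.2, 4.5, -2.8]
position: [0.5122, 0.2847, 0.0965]
ft_force: [0.2, 5.3, -2.2]
position: [0.5133, 0.2949, 0.0969]
ft_force: [1.2, 5.4, -2.9]
```

```bash
python3 -m crank '[[0.85,0,0,0,0],[0.85,0,0,0,0],[0.85,0,0,0,0],[0.85,0,0,0,0],[0.85,0,0,0,0]]'|egrep 'pos|ft|width'; python3 -m crank '[[0.85,0,0,0,0],[0.85,0,0,0.1,0],[0.85,0,0,0.2,0],[0.85,0,0,0.35,0],[0.85,0,0,0.5,0]]'|egrep 'pos|ft'; python3 - <<'E'
from h import *
s,cs=snap('scene','s29.png')
g=lambda f:cv2.GaussianBlur(cv2.imread('pics/'+f,0),(3,3),0).astype(int)
d=(g('s29.png')-g('s23.png'))
for v in range(140,206,4): print(v,' '.join(f'{x:4d}' for x in d[v,340:444:4]))
E
```

```text
position: [0.5137, 0.2934, 0.0971]
ft_force: [2.8, 2.1, 3.8]
grip_width: 0.848
position: [0.511, 0.2924, 0.1958]
ft_force: [0.7, -0.3, 0.4]
140   -1   -3    0    0   -1    0   -1   -2   -1   -1    0   -3   -2    0   -1    0   -2    0   -1    0   -1   -1    0   -2    0    0
144   -1   -1   -2   -2   -1   -1   -2   -1   -1   -2   -2    1   -2   -1   -1   -1   -1   -1   -1   -1   -1   -2   -2   -3    0   -1
148   -1   -2   -2    0   -2   -1   -2   -2   -2   -2   -2   -2   -2    0   -2   -3    0    0   -2   -2    0    0   -2   -2   -2    2
152   -1   -2   -1    0   -3   -1   -2   -2   -2   -2    0   -1   -5  -12   -4    0   -7   -1   -1   -2   -2   -1   -4   -1   -2   -2
156    0   -3   -1   -1   -3   -1   -2    0   -1   -8   -6   -7  -20  -23   -8   -2   -1   -7   -2   -1    0   -1    0   -1   -1   -1
160   -1    0   -4   -1   -2    0   -2   -4   -8    7    2   -4   -2   -5   -3   -3   -1   -2   -4   -1    0   -1    0   -3   -4   -2
164   -1   -1   -2   -1   -2    1   -7  -22    0   22   19    0   -1   -5   -5   -4   -1   -3   -2   -2    0    0   -2   -1   -1   -2
168   -1   -2   -1   -
[... 617 characters left out ...]
   -1   -1   -2   -1   -1   -2
188   -3   -1    0   -1   -1    0   -1   -3   -1    0    0   -1   -1   -1    0   -1   -1   -2   -1    1   -1   -1   -2   -1   -3   -1
192   -1    1    0   -2   -3   -1   -2   -1   -1    0   -1    0   -1   -2   -1   -1   -1   -1   -1   -2   -2   -2   -2   -1   -2   -2
196    0    1   -1   -1    0   -1   -1   -2    0    0   -1   -1   -3    0   -1   -2   -1    0   -1   -2   -2   -2    0    0   -2   -2
200   -2   -2    0   -1   -1   -3    1   -1    0    0   -1   -3   -2   -1   -1   -2   -2   -2   -1   -2   -1    0   -1   -2   -1   -1
204   -2    0   -2   -1   -2   -1   -1   -3   -1   -1   -2   -2   -2   -2   -3   -2   -3    0   -3   -2   -1    1   -2   -1   -1   -1
```

```bash
python3 -m crank '[[0.85,0,0,0.2,0],[0.85,0,-0.2,0.4,0],[0.85,0,-0.5,0.4,0],[0.85,0,-0.8,0.4,0],[0.85,0,-0.8,0.4,0]]'|egrep 'pos|ft'; python3 - <<'E'
from h import *
s,cs=snap('scene','s30.png'); t,ct=snap('top','top30.png')
g=lambda f:cv2.GaussianBlur(cv2.imread('pics/'+f,0),(3,3),0).astype(int)
d=((g('s30.png')-g('s18.png'))<-12).astype('uint8'); d[:149]=0;d[:,:330]=0;d[205:]=0;d[:,440:]=0
n,l,st,ce=cv2.connectedComponentsWithStats(d)
for q in st[1:]:
    if q[4]>20: print(q)
for v in range(148,186,2): print(v,''.join('#' if x else '.' for x in d[v,360:420]))
B=np.array([.517,.321,0]); ux=np.array([.1071,.9942,0]); uy=np.array([-.9942,.1071,0])
for q in[(-30,0,5),(-30,0,105),(-30,0,120),(20,0,5),(20,0,45),(20,0,105)]: print(q,np.round(proj(cs,B+ux*q[0]/1e3+uy*q[1]/1e3+[0,0,q[2]/1e3]),1))
# flap comparison to the initial shut state, scene & top
for a,b,r in(('s30.png','scene0.png',(105,160,335,400)),('top30.png','top0.png',(175,240,105,165))):
    D=abs(g(a)-g(b))[r[0]:r[1],r[2]:r[3]]; print(a,(D>15).sum(),D.max())
hsv=cv2.cvtColor(t,cv2.COLOR_RGB2HSV); m=((hsv[...,1]<60)&(hsv[...,2]>150)).astype('uint8')
for k in cv2.findContours(m,cv2.RETR_EXTERNAL,cv2.CHAIN_APPROX_SIMPLE)[0]:
    if 400<cv2.contourArea(k)<2000:
        P=np.array([onz(ct,*p[0],.02)[:2]*1000 for p in k],'float32'); print(cv2.contourArea(k),k[:,0].mean(0).round(),cv2.minAreaRect(P))
E
```

```text
position: [0.5123, 0.1268, 0.276]
ft_force: [-0.1, 0.1, -0.1]
[364 151  49  32 731]
148 ............................................................
150 ............................................................
152 ...............................##.......######..............
154 ..........................##########..##########............
156 ..........................########################..........
158 .............................#######################........
160 ...............................#####################........
162 ........###...................####################..........
164 .....########..............#####################............
166 ....###########..........#####################..............
168 .....###########......######################................
170 ......###################################...................
172 ........################################....................
174 .........#############################......................
176 ...........########################.........................
178 .............####################...........................
180 ..............########......###.............................
182 ................###.........................................
184 ............................................................
(-30, 0, 5) [364.7 180.3]
(-30, 0, 105) [370.3 154.7]
(-30, 0, 120) [371.2 150.7]
(20, 0, 5) [378.7 176.9]
(20, 0, 45) [381.2 167.1]
(20, 0, 105) [385.1 151.5]
s30.png 184 145
top30.png 3280 136
1198.0 [229. 208.] ((519.50439453125, 10.409599304199219), (98.1100082397461, 151.7327880859375), 5.434487819671631)
```

```bash
python3 -m crank '[[0.85,0,-0.3,0.1,0],[0.85,0,-0.6,0.1,0],[0.85,0,-0.9,0.1,0],[0.85,0,-1,0.1,0],[0.85,0,-1,0.1,0]]'|egrep 'pos'; python3 -m crank '[[0.85,-0.2,-0.3,0,0],[0.85,-0.3,-0.6,0,0],[0.85,-0.3,-0.9,0,0],[0.85,-0.3,-1,0,0],[0.85,-0.3,-1,0,0]]'|egrep 'pos|ft'; python3 - <<'E'
from h import *
s,cs=snap('scene','s31.png'); t,ct=snap('top','top31.png')
g=lambda f:cv2.GaussianBlur(cv2.imread('pics/'+f,0),(3,3),0).astype(int)
for a,b,r in(('s31.png','scene0.png',(105,150,335,420)),('top31.png','top0.png',(175,240,105,165)),('s31.png','scene0.png',(170,235,240,330))):
    D=abs(g(a)-g(b))[r[0]:r[1],r[2]:r[3]]; print(a,r,(D>20).sum(),D.max())
D=(abs(g('top31.png')-g('top0.png'))>30).astype('uint8'); n,l,st,ce=cv2.connectedComponentsWithStats(D)
for q,e in zip(st[1:],ce[1:]):
    if q[4]>25: print(q,e.round())
E
```

```text
position: [0.5128, -0.0663, 0.2962]
position: [0.4537, -0.2657, 0.2966]
ft_force: [0.5, 0.9, 0.6]
s31.png (105, 150, 335, 420) 0 4
top31.png (175, 240, 105, 165) 0 12
s31.png (170, 235, 240, 330) 975 153
[216 143  24  24 414] [227. 154.]
[  276   176   141   208 14245] [346. 283.]
[356 186   9   7  37] [360. 189.]
[237 189  36  21 203] [258. 201.]
[384 190   5  24  55] [386. 203.]
[203 196   8  34 146] [206. 213.]
[229 210  27  17 114] [246. 221.]
[357 230   7   8  33] [360. 233.]
[348 233   8  10  41] [351. 237.]
[ 429  261   83  123 6229] [480. 324.]
```

```bash
python3 - <<'E'
from h import *
ct=get_calibration('top')
for f in('top0.png','top31.png'):
    i=cv2.imread('pics/'+f); hsv=cv2.cvtColor(i,cv2.COLOR_BGR2HSV)
    m=((hsv[...,1]<60)&(hsv[...,2]>150)).astype('uint8'); m[:190]=0; m[232:]=0; m[:,:195]=0; m[:,285:]=0
    k=max(cv2.findContours(m,cv2.RETR_EXTERNAL,cv2.CHAIN_APPROX_NONE)[0],key=cv2.contourArea); r=cv2.minAreaRect(k); print(f,r,[onz(ct,*r[0],.02).round(4)])
    print(' '.join(f'{x//10:02d}' for x in hsv[213,195:285:2,2])); print(' '.join(f'{x//10:02d}' for x in hsv[204,195:285:2,2]))
E
```

```text
top0.png ((231.9542694091797, 210.00717163085938), (28.34359359741211, 47.393699645996094), 81.11934661865234) [array([0.5197, 0.0025, 0.02  ])]
15 14 15 14 09 01 05 16 16 16 16 16 16 16 16 16 16 16 16 16 16 16 16 16 16 16 16 16 16 14 06 15 15 15 15 15 15 15 15 15 15 15 15 15 15
13 13 13 12 04 02 12 16 16 16 16 16 16 16 16 16 16 16 16 16 16 16 16 16 16 16 16 16 16 16 15 05 01 02 02 02 01 02 05 13 14 13 14 14 13
top31.png ((229.24998474121094, 210.74998474121094), (29.839906692504883, 48.36610412597656), 81.8698959350586) [array([0.5173, 0.0111, 0.02  ])]
15 15 15 16 09 10 17 17 17 17 17 17 17 17 17 17 17 17 17 17 17 17 17 17 17 17 17 17 08 02 08 16 16 16 16 16 16 16 16 16 16 16 16 16 16
14 14 14 14 04 13 17 17 17 17 17 17 17 17 17 17 17 17 17 17 17 17 17 17 17 17 17 16 06 07 04 04 03 03 03 02 03 05 15 15 14 15 14 15 15
```

```bash
python3 -c "
from bench import close_job,get_state
print(get_state()['qd'].round(3),close_job())"
```

```text
the job is handed in; nothing more can be done
[-0.003 -0.011 -0.017  0.004  0.003 -0.002  0.003] None
```

I've handed the job in, and the judge returned no verdict. By my camera checks both small packs (only two were there) and the big pack lie low inside the box, the flap looks the same as when it was shut at the start, and the scoop lies flat on its mat about 9 mm from where it started.

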